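# Load the bench carriage and unhitch its tongue

## Task

Load the little bench carriage and unhitch it: stack the two loose closed slide cases squarely on the case that already stands on the carriage's tray, one on the other, so that all three make one column with edges lined up. Then pull the upright latch tab on the coupler sideways, away from the coupler against its spring, lift the tongue off the ball and finish while still holding it raised and still, the coupler's mouth at least 25 mm above the top of the ball. Leave the other things on the worktop where they are.

Things in the scene. Friction and masses are not known exactly. Their poses are not given: they have to be found in the camera images.
- base_case_centre (a point): centre of the closed slide case (54 x 86 x 32 mm, x by y by z, grey bottom and white flat lid) that stands on the carriage's tray, on its underside 36 mm above the worktop; a rim up to 42 mm above the worktop holds it in place. x axis across its 54 mm width, y along its 86 mm length, z up. Its axes are nearly parallel to the carriage's.
- case_1_centre (a point): centre (16 mm above its underside) of one loose closed slide case standing flat on the worktop, same make: 54 (x) x 86 (y) x 32 (z) mm, about 0.15 kg, grasped across its 54 mm width. The lid stays shut.
- case_2_centre (a point): centre of the other loose closed slide case, identical to the first; either may go on first.
- carriage: small wheeled carriage, fixed on a 100 x 345 mm steel docking plate. Origin: on the worktop under the tray's centre; x across, y along the carriage, z up. The tray (68 x 100 mm outside) is centred on the origin. The tongue runs from the tray to -y: hinge line parallel to x at y = -62 mm, z = 34 mm; the ball (36 mm across, its underside flat, on a thinner neck) stands fixed at x = 0, y = -202 mm, top at z = 57.5 mm.
- ball_top (a point): top of the fixed hitch ball.
- tongue (a joint): angle of the tongue about its hinge: 0 lying with the coupler over the ball, growing as the ball end is lifted, stop at 0.8. It falls back by its weight (0.28 kg) if let go. 0.35 raises the mouth about 47 mm.
- coupler_mouth (a point): centre of the open underside of the coupler housing (52 x 52 mm box 24 mm high at the tongue's end), 140 mm from the hinge line. At rest the ball sits inside it and this point lies 17.5 mm below ball_top. Axes as the carriage's when the tongue is down.
- latch (a joint): travel of the sprung latch along the carriage's -x: 0 home, with its pawl hooked under the ball so that the tongue cannot lift; from 0.009 the pawl is clear; stop at 0.015. The spring pulls it home: 3.5 N at 0, 7 N at 0.015. Pull of the tab moves the latch, not the tongue.
- latch_grip (a point): middle of the free upper part of the latch's upright pull tab: an aluminium plate with dark ribs, 8 mm thick along x, 24 mm wide along y, whose top is 16 mm above this point. It stands on the -x side of the coupler, 52 mm from the ball's axis, 92 mm above the worktop; the coupler's top is 28 mm below this point. The tab rides on the tongue and lifts it when pulled up. Axes as the carriage's when the tongue is down.
- vial_dark: small dark vial with a white cap, 33 mm across, 73 mm high, a bystander; origin at its foot.
- bench_timer: small flat bench timer, 62 x 66 x 18 mm, a bystander; origin under its centre.
- dropper: small pale dropper bottle with a white cap, 25 mm across, 66 mm high, a bystander; origin at its foot.
- slide_carton: small open carton of glass slides, 32 x 82 x 30 mm, a bystander; origin under its centre.
Mind the look-alikes: they are no part of the job. Leave any turquoise look-alike of the part that bears case_1_centre alone. What is shaped like the part that bears case_2_centre but pink is not meant.

How it is judged:
By the outcome, as a careful person would: the job done as asked, in the order asked, and still so for the second after the job is handed in, while the arm keeps its last pose, push and grip.
It also fails if it takes over 64 s, if anything falls off the work surface, if the arm or the gripper's body presses on something with over 40 N, if the wrist force passes 120 N, or if a joint passes its speed limit or range.

## Robot

A 7-joint arm with a two-finger parallel gripper is mounted at the origin on a cart in front of the work surface, level with it; the furniture and walls round the work are solid. World frame = base frame: x ahead of the robot, y to its left, z up, the work surface at z = 0. Lengths are in mm, angles in rad, forces in N, time in s.
With the tool pointing down it reaches from about 425 to 875 mm from the base axis. Payload 4.7 kg.
Tool frame: the origin (TCP) lies midway between the tips of the shut fingers; the grasp point (between the pads) lies 19 mm behind it; z points along the fingers, y is the direction in which the jaws open and shut (so a half turn about z gives the same grasp; the last joint's range is limited). The gripper opens to 85 mm and grips with 20 to 120 N. Pads are 22 mm wide; open, the fingers measure 114 mm over their backs; the gripper's body (76 mm by 85 mm) begins 54 mm behind the grasp point. The pads swing forward as they close: fully open they stand 13 mm farther back than shut.
Start: joints at [1.182, 0.321, -0.07, 1.45, 0.023, 1.371, -0.057], TCP at [254.78, -598.007, 231.349] pointing down, gripper open.
Joint ranges: [-2.86, 2.86], [-0.3, 2.09], [-1.38, 1.24], [0.06, 2.45], [-1.56, 4.7], [0.09, 2.05], [-2.69, 2.69]. Speed limits (rad/s): [2.57, 2.57, 3.14, 3.14, 3.14, 3.14, 3.14].

## Interface

Orientations are given as a 3x3 rotation matrix whose columns are the frame's x, y, z axes.
In Python, from workcell import manip gives the robot as it stands.
- The arm moves only by the tool servo_tool, never from a script. Its argument "deltas" is a list of rows, each a list of 5 numbers: the finger opening in mm, from 0 to 85.4, then the shift along the tool's x, y, z in mm, then the turn about the tool's z in degrees. In form: [[fingers, tx, ty, tz, yaw], ...]. A call has 1 to 5 rows; each row shifts and turns the commanded pose from where the row before left it, along the tool's axes as they then stand; what a row does not reach is not made up. A row lasts 1/10 s, in which the tool goes at most 50 mm and 8.59 degrees, less where a joint would pass 70% of its speed; a pose out of reach is approached as far as the arm can. A call with a gripper value outside its range is refused whole. The fingers move at their own pace and stop on an object; the grip force is fixed at half the most. Time passes only in rows, so rows that do not move let the fingers close. It gives the time, the measured TCP pose, the force and the opening at its end, in the units of the state.
- manip.get_state(): the state, without advancing time (a new reading comes with each control period).
- manip.read_camera(name): name is "scene" or "top"; returns (picture, depth): 384x512x3 uint8, red, green, blue; 384x512 float32, mm along the optical axis (not along the pixel's ray), 0 where there is no reading.
- manip.camera_model(name): a dict with "camera_matrix" (3x3 intrinsics, pixels), "rvec" (rotation vector, rad) and "tvec" (3), from world to camera coordinates, as OpenCV has them. Camera axes: x right, y down, z forward; pixel columns grow to the right and rows downward; lengths in mm; the calibration is good to about 2 mm. A picture is of the moment at which its call begins. camera_model takes no time and is no camera call.
- manip.close_job(): hands the job in, once; it reports no verdict.
Trained networks look in the newest picture that a camera, given by its name, has taken for a name from the list of things; names that differ only in an ending like _2 or _b are one class to them, and where a whole thing is asked for, a point or a joint stands for the part that bears it (a point fixed in the world has none). Each returns a list of dicts, best first, with "conf" (0 to 1); they miss things now and then, are a little off and sometimes report something else, mostly with a low value. They report only what shows in the picture. A call takes as long as a camera call. They do not tell look-alikes from the thing itself.
- manip.spot_in(camera, thing): "bbox" ([left, top, right, bottom] in pixels, round what is visible of it).
The state is a dict: "clock": time; "joint_pos": joint angles; "joint_velocities": joint speeds; "tau": joint torques, N m; "tcp_pos": TCP position; "tool_rot": TCP orientation; "force": force on the tool from outside, world axes, zero at the start; "wrist_torque": the same for the moment, N m; "grip_width": finger opening in mm.
Only numpy, scipy, OpenCV 4.12 (cv2) and the standard library are available. Lean on these libraries where they do the work, as an engineer would, in place of code of your own. Each camera call takes 0.05 s, during which the arm holds its last target.

## Working session

There is one attempt and no reset: what is moved stays moved. The work goes in short steps, Python scripts to look and compute and a tool call to move; the robot and the scene stay as the last step left them, time stands still between calls to the robot, and variables do not carry over. Pictures are saved under pics/ and viewed, and the job is handed in when it is done.

Besides the shell and the picture viewer there is one more tool, called after ">>>" as name(argument=value, ...) on one line, values as JSON. servo_tool: Moves the arm, as the interface text tells. Its arguments: {"type":"object","properties":{"deltas":{"type":"array"}},"required":["deltas"]}

```bash
ls; mkdir -p pics
cat > h.py <<'E'
import numpy as np, cv2
from workcell import manip
def cam(n):
    m=manip.camera_model(n);K=np.array(m["camera_matrix"],float);R=cv2.Rodrigues(np.array(m["rvec"],float))[0];t=np.array(m["tvec"],float).reshape(3)
    return K,R,t
def unproj(n,depth):
    K,R,t=cam(n);h,w=depth.shape
    u,v=np.meshgrid(np.arange(w),np.arange(h))
    p=np.stack([(u-K[0,2])/K[0,0]*depth,(v-K[1,2])/K[1,1]*depth,depth],-1)
    return (p-t)@R
def proj(n,P):
    K,R,t=cam(n);q=np.atleast_2d(P)@R.T+t
    q=q@K.T;return q[:,:2]/q[:,2:]
def grab(n,name):
    im,d=manip.read_camera(n);cv2.imwrite(f"pics/{name}.png",im[:,:,::-1]);np.savez(f"pics/{name}.npz",im=im,d=d);return im,d
E
python3 - <<'E'
from h import *
for n in("scene","top"):
    grab(n,n+"0");K,R,t=cam(n);print(n,-R.T@t,R[2],K[0,0])
s=manip.get_state();print(s)
E
```

```text
pics
scene [-396.85561     639.84010143 1176.84422712] [ 0.61121386 -0.35352872 -0.7081208 ] 461.6157456505359
top [ 260.90836433  102.79404437 1563.73296312] [ 0.20562238 -0.00444429 -0.97862132] 452.8691835307741
{'clock': 0.1, 'joint_pos': array([ 1.18210118,  0.32173328, -0.07008479,  1.451558  ,  0.02260187,
        1.37083027, -0.05689538]), 'joint_velocities': array([-0.00249245, -0.00236027, -0.00010764, -0.00270384,  0.00171591,
       -0.00091643, -0.00148407]), 'tau': array([-4.77841222e-04, -4.94876933e+01, -3.84243624e-01, -3.15209126e+01,
        1.28740043e-02,  7.50682899e-03, -2.54959019e-05]), 'tcp_pos': array([ 254.55549317, -597.54441652,  230.34050888]), 'tool_rot': array([[ 9.19955934e-01,  3.92021026e-01, -7.71441440e-04],
       [ 3.92021773e-01, -9.19954613e-01,  1.56200518e-03],
       [-9.73522392e-05, -1.73939777e-03, -9.99998483e-01]]), 'force': array([1.10058416, 0.68750906, 0.91629397]), 'wrist_torque': array([-0.01812759, -0.08042596,  0.01125749]), 'grip_width': 85.81261071533413}
```

View pics/scene0.png

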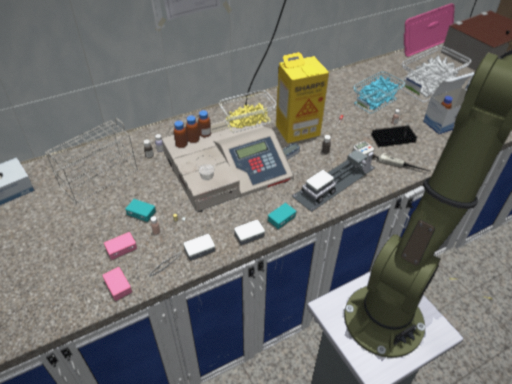

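View pics/top0.png

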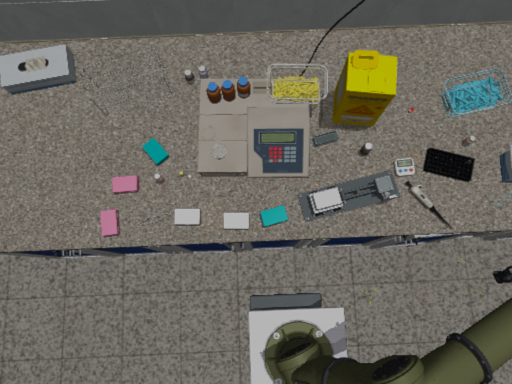

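Run:
```python
from h import *
z=np.load("pics/top0.npz");im,d=z["im"],z["d"]
c=im[165:240,160:420];cv2.imwrite("pics/c1.png",cv2.resize(c,None,fx=3,fy=3,interpolation=cv2.INTER_CUBIC)[:,:,::-1])
z2=np.load("pics/scene0.npz");c=z2["im"][130:270,170:400];cv2.imwrite("pics/c2.png",cv2.resize(c,None,fx=3.4,fy=3.4,interpolation=cv2.INTER_CUBIC)[:,:,::-1])
P=unproj("top",d)
for u,v in[(187,216),(236,221),(326,200),(385,187),(200,230),(366,149),(404,166),(274,216),(320,215)]:print(u,v,P[v,u].round(1))
P=unproj("scene",z2["d"])
for u,v in[(200,246),(249,231),(320,182),(360,152)]:print(u,v,P[v,u].round(1))
for n in("top","scene"):
  for th in("case_1_centre","base_case_centre","latch_grip","coupler_mouth","ball_top","carriage","slide_carton","bench_timer","dropper","vial_dark"):
    try:print(n,th,[(np.round(r["bbox"],0),round(r["conf"],2)) for r in manip.spot_in(n,th)][:6]) 
    except Exception as e:print(n,th,e)
```

```text
187 216 [470.4 357.2  29.6]
236 221 [445.1 190.4  37.8]
326 200 [ 497.8 -113.2   74.2]
385 187 [ 535.  -316.4   63.8]
200 230 [423.1 316.6   7.9]
366 149 [ 670.3 -264.5   63.5]
404 166 [ 615.7 -403.7   16. ]
274 216 [456.4  61.3  38.6]
320 215 [ 4.578e+02 -9.940e+01  4.000e-01]
200 246 [459.4 353.2  32.4]
249 231 [439.9 190.9  32.9]
320 182 [ 485.4 -110.    74.8]
360 152 [ 555.3 -338.8   65.2]
top case_1_centre [(array([140., 138., 170., 164.]), 0.78), (array([225., 212., 250., 229.]), 0.66), (array([262., 204., 287., 226.]), 0.58)]
top base_case_centre [(array([315., 190., 342., 209.]), 0.8), (array([358., 144., 375., 159.]), 0.22)]
top latch_grip [(array([382., 197., 393., 204.]), 0.54)]
top coupler_mouth [(array([341., 177., 397., 198.]), 0.75), (array([174., 208., 202., 228.]), 0.68)]
top ball_top [(array([300., 169., 399., 225.]), 0.94)]
top carriage [(array([297., 171., 400., 219.]), 0.81)]
top slide_carton [(array([311., 130., 338., 147.]), 0.56)]
top bench_timer [(array([396., 157., 414., 178.]), 0.73), (array([298., 173., 399., 216.]), 0.55)]
top dropper [(array([154., 172., 166., 182.]), 0.52)]
top vial_dark []
scene case_1_centre [(array([127., 199., 157., 216.]), 0.8), (array([268., 201., 296., 226.]), 0.74), (array([233., 220., 266., 246.]), 0.62), (array([185., 232., 214., 259.]), 0.23)]
scene base_case_centre [(array([306., 170., 331., 198.]), 0.85)]
scene latch_grip [(array([361., 152., 372., 173.]), 0.43)]
scene coupler_mouth [(array([331., 150., 373., 182.]), 0.74)]
scene ball_top [(array([294., 151., 376., 210.]), 0.58)]
scene carriage [(array([293., 151., 372., 210.]), 0.87)]
scene slide_carton [(array([282., 144., 296., 159.]), 0.66)]
scene bench_timer [(array([351., 140., 376., 158.]), 0.5)]
scene dropper [(array([149., 217., 163., 234.]), 0.46)]
scene vial_dark []
```

View pics/c1.png

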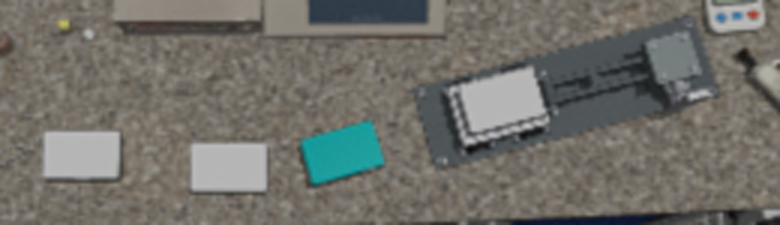

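View pics/c2.png

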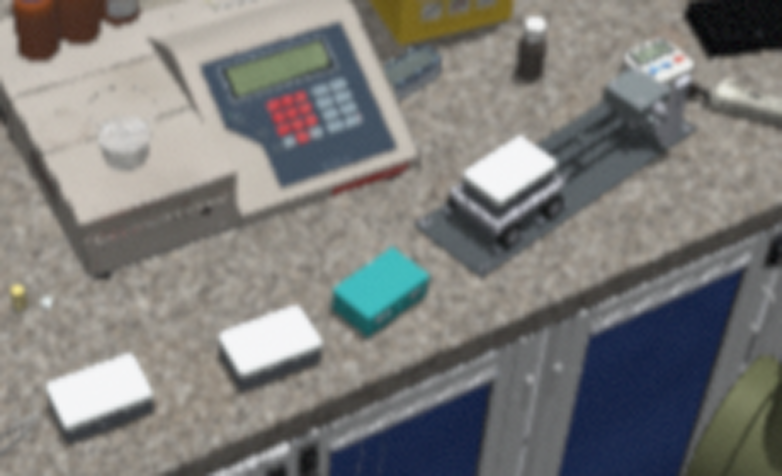

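Candidates (top view): white cases at (187,216) and (236,221), which are the wanted ones. The pink ones at (125,184) and (109,222) and the turquoise ones at (155,151) and (274,216) are look-alikes, and the white lid at (326,200) is the base case on the tray. The close crop confirms both white lids are grey/white, and that the latch tab stands on the robot side of the coupler at (387,200).

```bash
cat >> h.py <<'E'
def lid(n,im,seed,z,k=8,r=26,verbose=True,thr=None):
    """fit white lid top near pixel seed, plane height z -> centre, long-axis yaw (rad), size"""
    u0,v0=int(seed[0])-r,int(seed[1])-r
    u0=max(u0,0);v0=max(v0,0)
    c=im[v0:v0+2*r,u0:u0+2*r].astype(np.float32)
    b=c.min(2); b=cv2.resize(b,None,fx=k,fy=k,interpolation=cv2.INTER_CUBIC)
    s=(int((seed[0]-u0+.5)*k),int((seed[1]-v0+.5)*k))
    top=np.median(b[s[1]-2*k:s[1]+2*k,s[0]-2*k:s[0]+2*k])
    if thr is None: thr=.5*(top+115)
    m=(b>thr).astype(np.uint8)
    m=cv2.morphologyEx(m,cv2.MORPH_OPEN,np.ones((5*k//2,5*k//2),np.uint8))
    _,L=cv2.connectedComponents(m);m=(L==L[s[1],s[0]]).astype(np.uint8)
    ct=max(cv2.findContours(m,cv2.RETR_EXTERNAL,cv2.CHAIN_APPROX_NONE)[0],key=cv2.contourArea)[:,0].astype(float)
    px=(ct+.5)/k-.5+[u0,v0]
    K,R,t=cam(n);C=-R.T@t
    ray=np.c_[(px[:,0]-K[0,2])/K[0,0],(px[:,1]-K[1,2])/K[1,1],np.ones(len(px))]@R
    W=C+ray*((z-C[2])/ray[:,2])[:,None]
    (cx,cy),(w,h),a=cv2.minAreaRect(W[:,:2].astype(np.float32))
    a=np.radians(a)
    if w<h: a+=np.pi/2;w,h=h,w
    a=(a)%np.pi
    # area centroid too
    M=cv2.moments(W[:,:2].astype(np.float32));cc=(M['m10']/M['m00'],M['m01']/M['m00'])
    ma=.5*np.arctan2(2*M['mu11'],M['mu20']-M['mu02'])%np.pi
    if verbose:print(n,seed,"rect",round(cx,1),round(cy,1),"cent",np.round(cc,1),"size",round(w,1),round(h,1),"yaw",round(np.degrees(a),1),round(np.degrees(ma),1),"lvl",top)
    return np.array(cc),ma,(w,h)
E
python3 - <<'E'
from h import *
for n,seeds in(("top",[(187,216,32),(236,221,32),(326,200,68)]),("scene",[(200,244,32),(249,230,32),(320,181,68)])):
    z=np.load(f"pics/{n}0.npz");im,d=z["im"],z["d"];P=unproj(n,d)
    for u,v,h in seeds:
        lid(n,im,(u,v),h); print("  depth z med",np.median(P[v-3:v+4,u-4:u+5].reshape(-1,3),0).round(1))
z=np.load("pics/top0.npz");print(z["im"][160:175,1])
E
```

```text
top (187, 216) rect 469.5 357.8 cent [470.  357.7] size 85.4 52.1 yaw 87.5 87.0 lvl 181.0
  depth z med [470.1 357.3  32.5]
top (236, 221) rect 448.2 191.2 cent [448.4 190.9] size 85.0 52.8 yaw 87.5 86.6 lvl 180.99973
  depth z med [445.9 190.6  31.8]
top (326, 200) rect 505.7 -118.1 cent [ 505.6 -117.8] size 85.8 55.5 yaw 102.2 102.6 lvl 180.97253
  depth z med [ 498.5 -113.6   68.4]
scene (200, 244) rect 469.3 352.8 cent [469.  352.8] size 88.1 58.0 yaw 87.1 87.6 lvl 244.52109
  depth z med [466.  350.9  33.3]
scene (249, 230) rect 447.7 186.2 cent [447.4 186.3] size 87.6 58.0 yaw 87.7 87.6 lvl 245.00146
  depth z med [442.6 189.8  33.1]
scene (320, 181) rect 504.6 -123.0 cent [ 504.3 -122.3] size 90.0 57.7 yaw 102.3 105.1 lvl 244.84233
  depth z med [ 492.7 -116.8   69.2]
[[127 121 112]
 [111 104  94]
 [100  94  86]
 [ 89  84  78]
 [106 101  95]
 [121 116 109]
 [129 124 116]
 [109 103  94]
 [108 101  91]
 [110 103  93]
 [113 106  97]
 [107 102  94]
 [113 108  99]
 [119 113 106]
 [116 109 100]]
```

```bash
cat >> h.py <<'E'
def ang(R): return np.degrees(np.arctan2(R[1,1],R[0,1]))
def plan(tgt,jaw=None,f=85,step=45,rs=8,p=None,a=None):
    """rows to bring TCP to tgt (world) with tool y at world angle jaw deg (mod 180)"""
    s=manip.get_state();R=s["tool_rot"]
    if p is None:p=s["tcp_pos"]
    if a is None:a=ang(R)
    p=np.array(p,float);tgt=np.array(tgt,float)
    dy=0 if jaw is None else (jaw-a+90)%180-90
    n=int(max(np.ceil(np.linalg.norm(tgt-p)/step),np.ceil(abs(dy)/rs),1))
    d=(tgt-p)/n;rows=[]
    for i in range(n):
        y=np.radians(a+dy*i/n);ty=np.array([np.cos(y),np.sin(y)]);tx=np.array([-ty[1],ty[0]])
        # z down, y x z = x : (ty) x (0,0,-1) 
        tx=np.array([-ty[1],ty[0]])
        rows.append([f,round(float(d[:2]@tx),1),round(float(d[:2]@ty),1),round(float(-d[2]),1),round(-dy/n,2)])
    for i in range(0,n,5):print(rows[i:i+5])
    return tgt,a+dy
def st():
    s=manip.get_state();print("t",round(s["clock"],2),"p",s["tcp_pos"].round(1),"jaw",round(ang(s["tool_rot"]),2),"tilt",s["tool_rot"][:2,2].round(4),"F",s["force"].round(1),"w",round(s["grip_width"],1),"q",s["joint_pos"].round(2))
E
python3 - <<'E'
from h import *
st()
p,a=plan((500,-250,230),-45)
p,a=plan((447,189,150),-2.7,p=p,a=a)
E
```

```text
t 1.1 p [ 254.8 -598.   231.4] jaw -66.92 tilt [ 0.     -0.0001] F [-0.1 -0.1  0.3] w 85.3 q [ 1.18  0.32 -0.07  1.45  0.02  1.37 -0.06]
[[85, 36.2, -22.4, 0.1, np.float64(-2.19)], [85, 37.0, -21.0, 0.1, np.float64(-2.19)], [85, 37.8, -19.6, 0.1, np.float64(-2.19)], [85, 38.5, -18.1, 0.1, np.float64(-2.19)], [85, 39.2, -16.6, 0.1, np.float64(-2.19)]]
[[85, 39.8, -15.1, 0.1, np.float64(-2.19)], [85, 40.3, -13.6, 0.1, np.float64(-2.19)], [85, 40.8, -12.0, 0.1, np.float64(-2.19)], [85, 41.3, -10.5, 0.1, np.float64(-2.19)], [85, 41.6, -8.9, 0.1, np.float64(-2.19)]]
[[85, 27.3, -34.8, 8.0, np.float64(-4.23)], [85, 29.8, -32.7, 8.0, np.float64(-4.23)], [85, 32.1, -30.4, 8.0, np.float64(-4.23)], [85, 34.3, -27.9, 8.0, np.float64(-4.23)], [85, 36.2, -25.3, 8.0, np.float64(-4.23)]]
[[85, 38.0, -22.6, 8.0, np.float64(-4.23)], [85, 39.6, -19.7, 8.0, np.float64(-4.23)], [85, 40.9, -16.8, 8.0, np.float64(-4.23)], [85, 42.0, -13.7, 8.0, np.float64(-4.23)], [85, 42.9, -10.6, 8.0, np.float64(-4.23)]]
```

>>> servo_tool(deltas=[[85,36.2,-22.4,0,-2.2],[85,37,-21,0,-2.2],[85,37.8,-19.6,0,-2.2],[85,38.5,-18.1,0,-2.2],[85,39.2,-16.6,0,-2.2]])

```text
clock: 1.6
tcp_pos: [378.1, -422.6, 231.6]
tool_rot: [[0.828, 0.561, 0.0], [0.561, -0.828, -0.001], [-0.0, 0.001, -1.0]]
force: [0.4, 0.3, 0.6]
grip_width: 85.1
```

>>> servo_tool(deltas=[[85,39.8,-15.1,0,-2.2],[85,40.3,-13.6,0,-2.2],[85,40.8,-12,0,-2.2],[85,41.3,-10.5,0,-2.2],[85,41.6,-8.9,0,-2.2]])

```text
clock: 2.1
tcp_pos: [500.4, -248.4, 231.6]
tool_rot: [[0.705, 0.709, 0.001], [0.709, -0.705, -0.001], [-0.0, 0.001, -1.0]]
force: [-0.6, -1.4, -0.1]
grip_width: 85.1
```

>>> servo_tool(deltas=[[85,27.3,-34.8,8,-4.2],[85,29.8,-32.7,8,-4.2],[85,32.1,-30.4,8,-4.2],[85,34.3,-27.9,8,-4.2],[85,36.2,-25.3,8,-4.2]])

```text
clock: 2.6
tcp_pos: [472.7, -28.8, 191.2]
tool_rot: [[0.403, 0.915, 0.001], [0.915, -0.403, -0.001], [-0.0, 0.001, -1.0]]
force: [1.0, 0.2, 0.1]
grip_width: 85.2
```

>>> servo_tool(deltas=[[85,38,-22.6,8,-4.2],[85,39.6,-19.7,8,-4.2],[85,40.9,-16.8,8,-4.2],[85,42,-13.7,8,-4.2],[85,42.9,-10.6,8,-4.2]])

```text
clock: 3.1
tcp_pos: [446.8, 190.6, 151.5]
tool_rot: [[0.048, 0.999, 0.002], [0.999, -0.048, -0.001], [-0.0, 0.002, -1.0]]
force: [0.6, -0.6, -0.9]
grip_width: 85.2
```

Run:
```python
from h import *
st()
grab("scene","s1");grab("top","t1");st()
plan((447.5,189,70),-2.6)
z=np.load("pics/s1.npz");c=z["im"][130:290,150:350];a=cv2.resize(c,None,fx=3.5,fy=3.5,interpolation=cv2.INTER_CUBIC)
cv2.imwrite("pics/s1c.png",a[:,:,::-1])
```

```text
t 3.1 p [446.8 190.6 151.5] jaw -2.77 tilt [ 0.0016 -0.0005] F [ 0.6 -0.6 -0.9] w 85.2 q [ 0.34  0.08 -0.82  1.93  0.06  1.16 -0.55]
t 3.2 p [444.6 195.9 151.1] jaw -2.26 tilt [-0.0009  0.0033] F [-0.2 -0.2 -0. ] w 85.2 q [ 0.34  0.08 -0.83  1.93  0.06  1.16 -0.55]
[[85, -3.4, 1.6, 40.6, np.float64(0.17)], [85, -3.4, 1.6, 40.6, np.float64(0.17)]]
```

View pics/s1c.png

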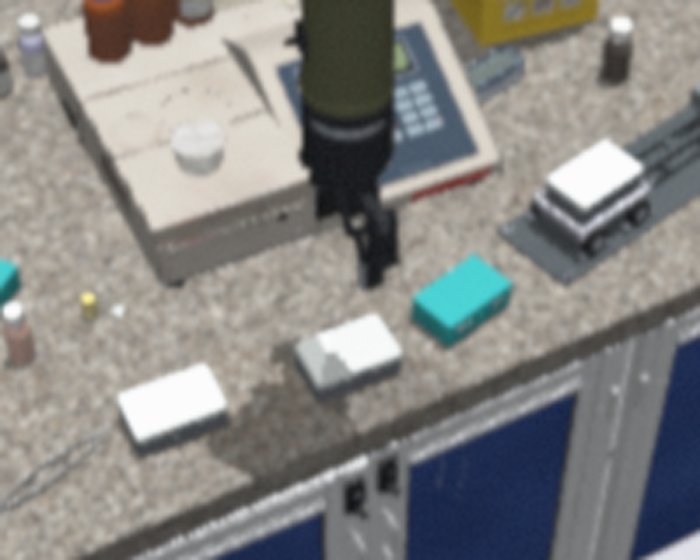

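The picture shows the gripper above the white case, whose lid is at crop (350,352), with the turquoise look-alike clear of it to the right at (462,298). I'm descending.

>>> servo_tool(deltas=[[85,-3.4,1.6,30,0.2],[85,-3.4,1.6,30,0.2],[85,0,0,20,0],[85,0,0,0,0],[85,0,0,0,0]])

```text
clock: 3.7
tcp_pos: [450.1, 181.9, 71.7]
tool_rot: [[0.058, 0.998, -0.0], [0.998, -0.058, 0.0], [0.0, -0.0, -1.0]]
force: [1.1, -0.1, 0.6]
grip_width: 84.7
```

Run:
```python
from h import *
st()
grab("scene","s2");grab("top","t2");st()
plan((447.8,189,4),-2.6,step=25)
for n,(u,v) in(("s2",(250,230)),("t2",(236,221))):
  z=np.load(f"pics/{n}.npz");c=z["im"][v-45:v+45,u-60:u+60];cv2.imwrite(f"pics/{n}c.png",cv2.resize(c,None,fx=6,fy=6,interpolation=cv2.INTER_CUBIC)[:,:,::-1])
```

```text
t 3.7 p [450.1 181.9  71.7] jaw -3.35 tilt [-0.      0.0001] F [ 1.1 -0.1  0.6] w 84.7 q [ 0.31  0.19 -0.81  2.01  0.17  1.   -0.63]
t 3.8 p [451.  182.3  72.7] jaw -3.34 tilt [0.0025 0.0003] F [0.5 0.2 0.4] w 84.7 q [ 0.31  0.19 -0.81  2.01  0.17  1.   -0.63]
[[85, 2.2, -1.2, 22.9, np.float64(-0.25)], [85, 2.2, -1.2, 22.9, np.float64(-0.25)], [85, 2.2, -1.2, 22.9, np.float64(-0.25)]]
```

View pics/s2c.png

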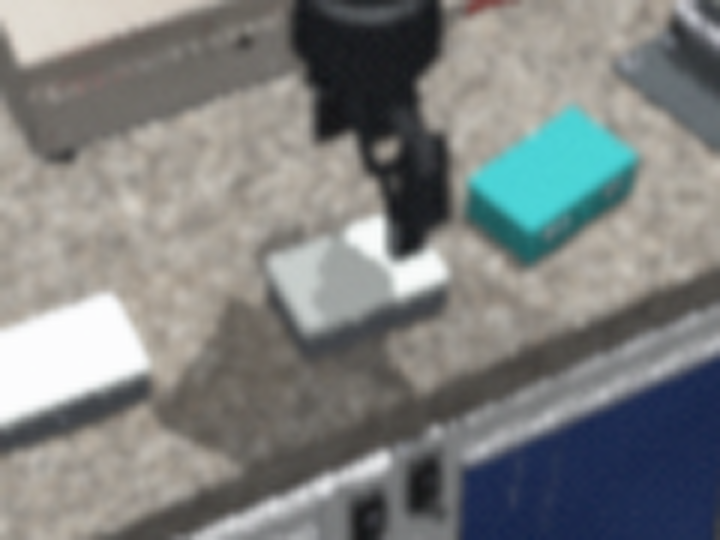

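Gripper is over the white case at crop (360,275), with the front finger in front and the look-alike clear.

>>> servo_tool(deltas=[[85,2.2,-1,20,-0.2],[85,2.2,-1,20,-0.2],[85,2,-1,20,-0.2],[85,0,0,8,0],[85,0,0,0,0]])

```text
clock: 4.3
tcp_pos: [447.2, 188.5, 3.3]
tool_rot: [[0.048, 0.999, -0.0], [0.999, -0.048, -0.0], [-0.0, -0.0, -1.0]]
force: [-0.7, -0.8, -0.2]
grip_width: 84.8
```

Run:
```python
from h import *
st()
grab("scene","s3");st()
for n,(u,v) in(("s3",(250,230)),):
  z=np.load(f"pics/{n}.npz");c=z["im"][v-45:v+45,u-60:u+60];cv2.imwrite(f"pics/{n}c.png",cv2.resize(c,None,fx=6,fy=6,interpolation=cv2.INTER_CUBIC)[:,:,::-1])
```

```text
t 4.3 p [447.2 188.5   3.3] jaw -2.72 tilt [-0.0005 -0.0002] F [-0.7 -0.8 -0.2] w 84.8 q [ 0.25  0.31 -0.77  2.06  0.28  0.88 -0.73]
t 4.35 p [447.8 188.8   4. ] jaw -2.73 tilt [0.0008 0.0001] F [-0.1 -0.2  0.6] w 85.2 q [ 0.25  0.31 -0.77  2.06  0.28  0.88 -0.73]
```

View pics/s3c.png

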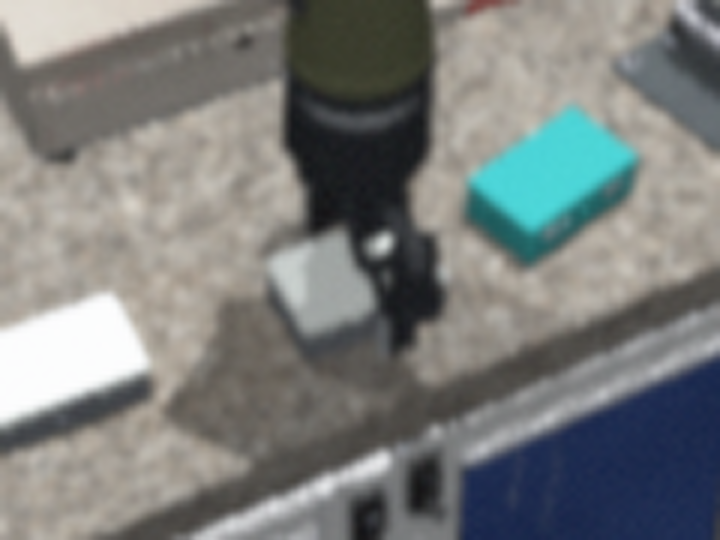

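Run:
```python
from h import *
z=np.load("pics/s3.npz")
# finger pads near x=447-43..57, y +-11
for P in[(395,177.8,15),(395,199.8,15),(395,188.8,15),(404,188.8,40)]:
    print(P,((proj("scene",P)[0]-[190,185])*6).round())
for P in[(421,188.6-43,0),(421,188.6+43,0),(421,188.6-43,32),(421,188.6+43,32),(421,190.9-43,32),(421,190.9+43,32)]:
    print(P,((proj("scene",P)[0]-[190,185])*6).round())
```

```text
(395, 177.8, 15) [416. 346.]
(395, 199.8, 15) [379. 362.]
(395, 188.8, 15) [398. 354.]
(404, 188.8, 40) [390. 312.]
(421, 145.6, 0) [444. 308.]
(421, 231.6, 0) [303. 368.]
(421, 145.6, 32) [445. 270.]
(421, 231.6, 32) [303. 330.]
(421, 147.9, 32) [441. 272.]
(421, 233.9, 32) [299. 332.]
```

>>> servo_tool(deltas=[[50,0,0,0,0],[45,0,0,0,0],[45,0,0,0,0],[45,0,0,0,0],[45,0,0,0,0]])

```text
clock: 4.85
tcp_pos: [448.6, 188.9, 4.7]
tool_rot: [[0.048, 0.999, 0.003], [0.999, -0.048, 0.0], [0.0, 0.003, -1.0]]
force: [0.6, -1.1, 7.4]
grip_width: 52.8
```

>>> servo_tool(deltas=[[45,0,0,0,0],[45,0,0,-20,0],[45,0,0,-30,0],[45,0,0,-40,0],[45,0,0,-40,0]])

```text
clock: 5.35
tcp_pos: [446.4, 188.5, 134.3]
tool_rot: [[0.047, 0.999, -0.001], [0.999, -0.047, -0.0], [-0.0, -0.001, -1.0]]
force: [1.1, -1.4, -1.8]
grip_width: 52.6
```

Run:
```python
from h import *
st()
grab("scene","s4");st()
for n,(u,v) in(("s4",(250,210)),):
  z=np.load(f"pics/{n}.npz");c=z["im"][v-45:v+45,u-60:u+60];cv2.imwrite(f"pics/{n}c.png",cv2.resize(c,None,fx=6,fy=6,interpolation=cv2.INTER_CUBIC)[:,:,::-1])
```

```text
t 5.35 p [446.4 188.5 134.3] jaw -2.7 tilt [-0.0013 -0.0003] F [ 1.1 -1.4 -1.8] w 52.6 q [ 0.35  0.1  -0.84  1.95  0.08  1.13 -0.56]
t 5.4 p [450.4 190.5 140.9] jaw -2.67 tilt [0.0093 0.0016] F [2.2 2.5 2.4] w 53.0 q [ 0.36  0.09 -0.84  1.94  0.08  1.13 -0.56]
```

View pics/s4c.png

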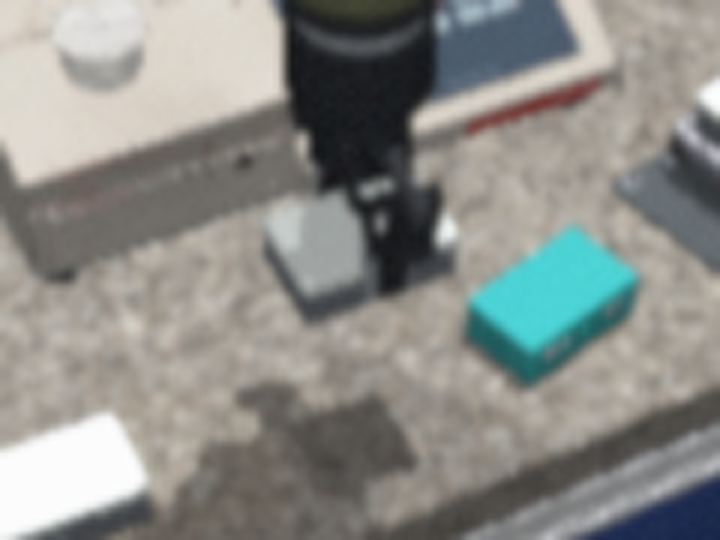

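Run:
```python
from h import *
plan((504.9,-120,115),12.4,f=45,p=(448,188.7,134.5),step=42)
```

```text
[[45, -38.2, 8.9, 2.4, np.float64(-1.88)], [45, -38.5, 7.6, 2.4, np.float64(-1.88)], [45, -38.7, 6.4, 2.4, np.float64(-1.88)], [45, -38.9, 5.1, 2.4, np.float64(-1.88)], [45, -39.1, 3.8, 2.4, np.float64(-1.88)]]
[[45, -39.2, 2.5, 2.4, np.float64(-1.88)], [45, -39.2, 1.2, 2.4, np.float64(-1.88)], [45, -39.2, -0.0, 2.4, np.float64(-1.88)]]
```

>>> servo_tool(deltas=[[45,-38.2,8.9,2.4,-1.88],[45,-38.5,7.6,2.4,-1.88],[45,-38.7,6.4,2.4,-1.88],[45,-38.9,5.1,2.4,-1.88],[45,-39.1,3.8,2.4,-1.88]])

```text
clock: 5.9
tcp_pos: [482.4, -6.0, 121.2]
tool_rot: [[-0.118, 0.993, 0.0], [0.993, 0.118, -0.001], [-0.001, 0.0, -1.0]]
force: [0.5, -0.4, -1.1]
grip_width: 52.9
```

>>> servo_tool(deltas=[[45,-39.2,2.5,2.4,-1.88],[45,-39.2,1.2,2.4,-1.88],[45,-39.2,0,2.4,-1.88],[45,0,0,0,0],[45,0,0,0,0]])

```text
clock: 6.4
tcp_pos: [503.3, -120.9, 113.6]
tool_rot: [[-0.211, 0.978, -0.001], [0.978, 0.211, 0.001], [0.001, -0.001, -1.0]]
force: [-0.9, 0.4, -1.4]
grip_width: 52.9
```

>>> servo_tool(deltas=[[45,0,0,0,0]])

```text
clock: 6.5
tcp_pos: [503.5, -118.8, 113.9]
tool_rot: [[-0.215, 0.977, -0.0], [0.977, 0.215, 0.001], [0.001, -0.0, -1.0]]
force: [-0.5, 0.7, -1.8]
grip_width: 53.1
```

Run:
```python
from h import *
st()
grab("scene","s5");st();grab("top","t5");st()
plan((504.9,-120,76),12.4,f=45)
for n,(u,v) in(("s5",(320,170)),("t5",(320,200))):
  z=np.load(f"pics/{n}.npz");c=z["im"][v-45:v+45,u-50:u+50];cv2.imwrite(f"pics/{n}c.png",cv2.resize(c,None,fx=6,fy=6,interpolation=cv2.INTER_CUBIC)[:,:,::-1])
```

```text
t 6.5 p [ 503.5 -118.8  113.9] jaw 12.39 tilt [-0.0004  0.0006] F [-0.5  0.7 -1.8] w 53.1 q [ 0.72  0.18 -0.58  1.9   0.11  1.09  0.31]
t 6.55 p [ 503.6 -118.6  114.1] jaw 12.44 tilt [-0.0001  0.0003] F [ 0.2 -0.1 -1.6] w 53.1 q [ 0.72  0.18 -0.58  1.9   0.11  1.09  0.31]
t 6.6 p [ 503.7 -118.6  114.2] jaw 12.46 tilt [-0.      0.0001] F [ 0.8 -0.9 -1.1] w 53.0 q [ 0.72  0.18 -0.58  1.9   0.11  1.1   0.31]
[[45, -1.7, 0.9, 38.2, np.float64(0.06)]]
```

View pics/s5c.png

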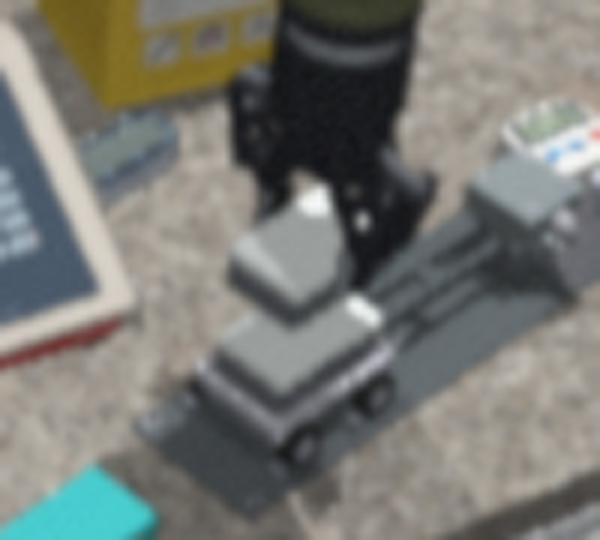

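View pics/t5c.png

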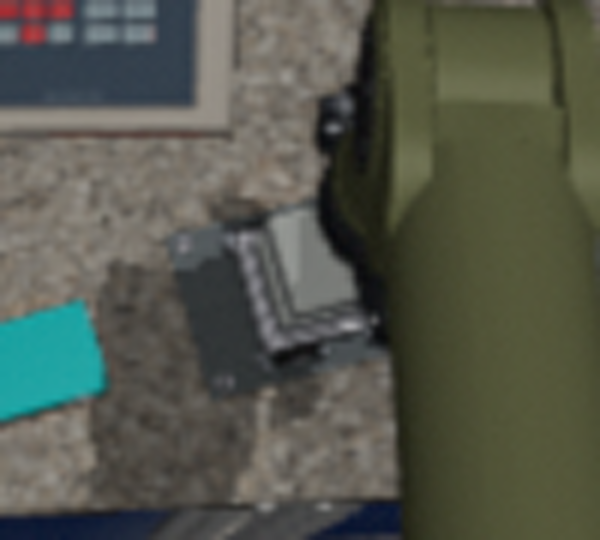

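The held case hovers over the base: scene crop shows the held case at (290,250) and the base lid at (300,345); the top crop shows the held +y end at (310,270). I'm lowering to just above contact.

>>> servo_tool(deltas=[[45,-1.2,1,20,0],[45,0,0,16,0],[45,0,0,0,0],[45,0,0,0,0]])

```text
clock: 7.0
tcp_pos: [505.0, -120.2, 78.4]
tool_rot: [[-0.215, 0.977, -0.0], [0.977, 0.215, 0.0], [0.0, -0.0, -1.0]]
force: [-0.5, -0.3, -1.9]
grip_width: 52.7
```

Run:
```python
from h import *
st()
grab("scene","s6");st();grab("top","t6");st()
def edges(n,c,zt,yaw=102.4):
    y=np.radians(yaw);L=np.array([np.cos(y),np.sin(y)]);W=np.array([L[1],-L[0]])
    return proj(n,[np.r_[np.array(c)+L*a*43+W*b*27,zt] for a,b in((1,1),(1,-1),(-1,-1),(-1,1))])
for n,(u,v),ctr in(("s6",(320,180),(504.4,-122.6)),("t6",(320,200),(505.6,-117.9))):
  z=np.load(f"pics/{n}.npz");c=z["im"][v-35:v+35,u-45:u+45];a=np.ascontiguousarray(cv2.resize(c,None,fx=8,fy=8,interpolation=cv2.INTER_CUBIC)[:,:,::-1])
  cv2.imwrite(f"pics/{n}c.png",a)
  cam_=("scene" if n[0]=='s' else "top")
  zz=manip.get_state()["tcp_pos"][2]-4.5
  for h,col in((68,(0,0,255)),(zz+32,(0,255,0))):
    q=((edges(cam_,ctr,h)-[u-45,v-35]+.5)*8).round().astype(int)
    cv2.polylines(a,[q],True,col,1)
  cv2.imwrite(f"pics/{n}d.png",a)
```

```text
t 7.0 p [ 505.  -120.2   78.4] jaw 12.41 tilt [-0.0001  0.0001] F [-0.5 -0.3 -1.9] w 52.7 q [ 0.71  0.22 -0.58  1.93  0.14  1.03  0.29]
t 7.05 p [ 505.5 -120.5   78.9] jaw 12.39 tilt [ 0.0011 -0.0003] F [-0.2 -0.5 -1.3] w 53.3 q [ 0.71  0.22 -0.58  1.93  0.14  1.03  0.29]
t 7.1 p [ 505.7 -120.7   79.1] jaw 12.37 tilt [ 0.0016 -0.0006] F [-0.2  0.3 -1.8] w 53.0 q [ 0.71  0.22 -0.58  1.93  0.14  1.03  0.29]
```

View pics/s6d.png

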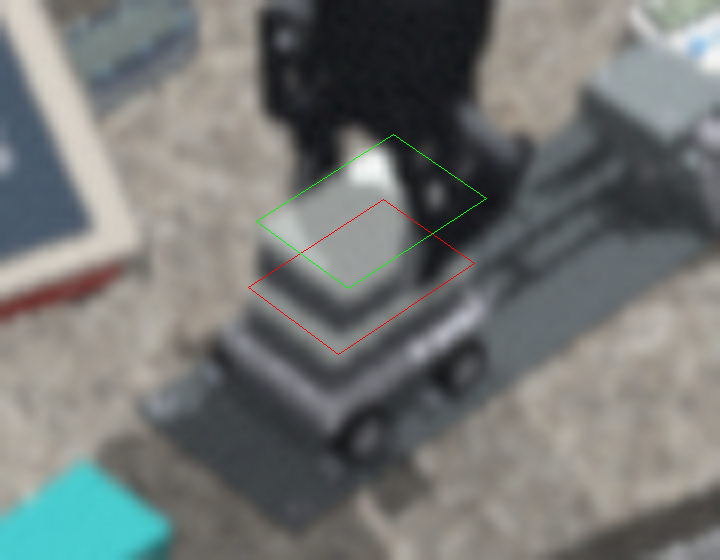

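View pics/t6d.png

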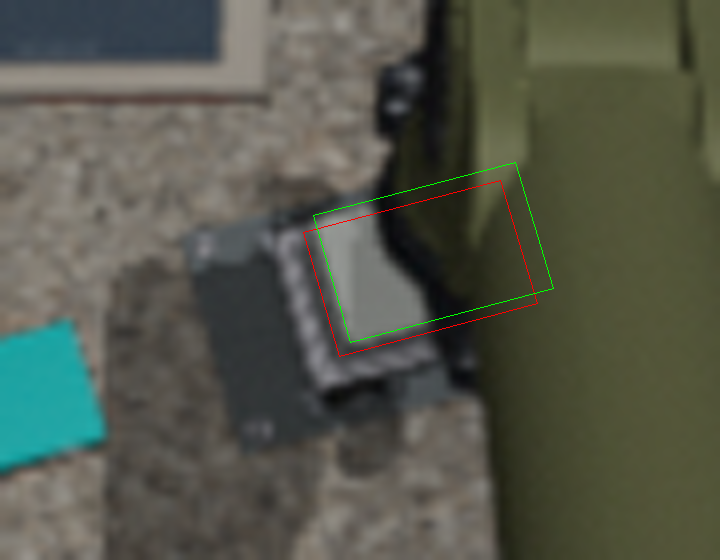

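Both overlays agree: the held lid matches the predicted outline within about 1 mm. I'm setting it down.

>>> servo_tool(deltas=[[45,0,0,4,0],[45,0,0,1.5,0],[45,0,0,0.5,0],[45,0,0,0,0]])

```text
clock: 7.5
tcp_pos: [505.2, -121.2, 72.7]
tool_rot: [[-0.213, 0.977, 0.0], [0.977, 0.213, -0.0], [-0.0, 0.0, -1.0]]
force: [-2.4, 0.8, 4.2]
grip_width: 52.9
```

>>> servo_tool(deltas=[[60,0,0,0,0],[70,0,0,0,0],[85,0,0,0,0],[85,0,0,-20,0],[85,0,0,-40,0]])

```text
clock: 8.0
tcp_pos: [502.4, -120.6, 129.8]
tool_rot: [[-0.213, 0.977, -0.006], [0.977, 0.214, 0.003], [0.004, -0.006, -1.0]]
force: [0.7, -1.8, 0.1]
grip_width: 85.1
```

Run:
```python
from h import *
st()
p,a=plan((500,-60,170),-1,p=(505,-120.5,133))
p,a=plan((469.5,355,80),-2.7,p=p,a=a)
```

```text
t 8.0 p [ 502.4 -120.6  129.8] jaw 12.33 tilt [-0.0064  0.0026] F [ 0.7 -1.8  0.1] w 85.1 q [ 0.73  0.16 -0.58  1.88  0.1   1.13  0.32]
[[85, 30.1, 4.0, -18.5, np.float64(6.66)], [85, 30.3, 0.5, -18.5, np.float64(6.66)]]
[[85, 41.4, -3.8, 9.0, np.float64(0.17)], [85, 41.4, -3.9, 9.0, np.float64(0.17)], [85, 41.4, -4.0, 9.0, np.float64(0.17)], [85, 41.4, -4.1, 9.0, np.float64(0.17)], [85, 41.4, -4.3, 9.0, np.float64(0.17)]]
[[85, 41.4, -4.4, 9.0, np.float64(0.17)], [85, 41.4, -4.5, 9.0, np.float64(0.17)], [85, 41.4, -4.6, 9.0, np.float64(0.17)], [85, 41.3, -4.8, 9.0, np.float64(0.17)], [85, 41.3, -4.9, 9.0, np.float64(0.17)]]
```

>>> servo_tool(deltas=[[85,30.1,4,-18.5,6.7],[85,30.3,0.5,-18.5,6.7],[85,41.4,-3.8,9,0.2],[85,41.4,-3.9,9,0.2],[85,41.4,-4,9,0.2]])

```text
clock: 8.5
tcp_pos: [491.0, 65.1, 142.1]
tool_rot: [[0.03, 1.0, 0.001], [1.0, -0.03, -0.001], [-0.001, 0.001, -1.0]]
force: [-0.1, -0.8, -0.1]
grip_width: 85.0
```

>>> servo_tool(deltas=[[85,41.4,-4.1,9,0.2],[85,41.4,-4.3,9,0.2],[85,41.4,-4.4,9,0.2],[85,41.4,-4.5,9,0.2],[85,41.4,-4.6,9,0.2]])

```text
clock: 9.0
tcp_pos: [476.6, 272.9, 96.7]
tool_rot: [[0.047, 0.999, 0.0], [0.999, -0.047, -0.0], [-0.0, 0.0, -1.0]]
force: [0.8, -0.5, 0.1]
grip_width: 84.7
```

>>> servo_tool(deltas=[[85,41.4,-4.8,9,0.2],[85,41.4,-4.9,9,0.2],[85,0,0,0,0],[85,0,0,0,0]])

```text
clock: 9.4
tcp_pos: [470.0, 355.7, 78.4]
tool_rot: [[0.051, 0.999, -0.001], [0.999, -0.051, -0.0], [-0.0, -0.001, -1.0]]
force: [-0.0, -0.9, -0.6]
grip_width: 85.1
```

Run:
```python
from h import *
st()
a,_=grab("scene","s7");b,_=grab("top","t7");st()
lid("top",b,(324,194),100);lid("scene",a,(322,170),100)
plan((469.3,355.2,7),-2.7)
im=np.vstack([cv2.resize(x,None,fx=5,fy=5,interpolation=cv2.INTER_CUBIC) for x in(a[140:200,270:380],b[165:225,280:390])])
cv2.imwrite("pics/s7c.png",im[:,:,::-1])
```

```text
t 9.4 p [470.  355.7  78.4] jaw -2.92 tilt [-0.0015 -0.0001] F [-0.  -0.9 -0.6] w 85.1 q [-0.02  0.44 -0.82  1.75  0.35  1.1  -1.01]
t 9.5 p [471.7 353.2  78.9] jaw -3.16 tilt [ 0.0002 -0.0012] F [-0.3 -0.2 -0.2] w 85.1 q [-0.02  0.44 -0.81  1.76  0.35  1.1  -1.01]
top (324, 194) rect 503.2 -118.5 cent [ 503.  -118.4] size 85.6 53.6 yaw 102.2 102.5 lvl 188.84131
scene (322, 170) rect 502.9 -123.4 cent [ 502.8 -123. ] size 92.6 60.2 yaw 102.1 104.6 lvl 253.0
[[85, 0.9, -1.2, 35.9, np.float64(-0.23)], [85, 0.9, -1.2, 35.9, np.float64(-0.23)]]
```

View pics/s7c.png

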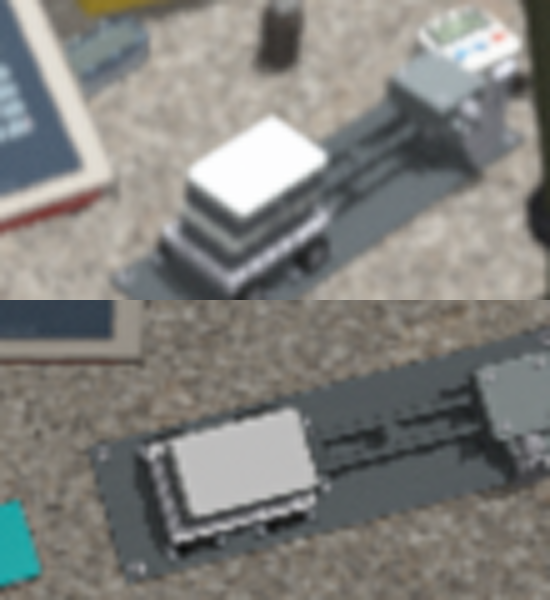

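View pics/s7.png

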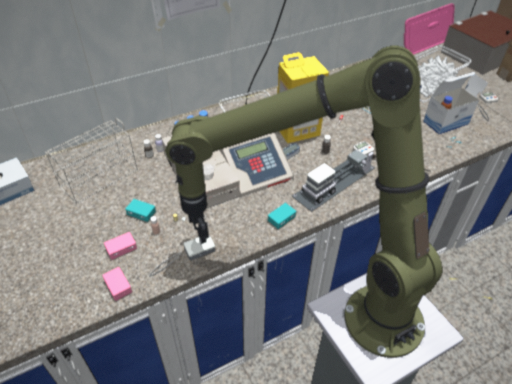

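Run:
```python
from h import *
def edges(n,c,zt,yaw=102.3):
    y=np.radians(yaw);L=np.array([np.cos(y),np.sin(y)]);W=np.array([L[1],-L[0]])
    return proj(n,[np.r_[np.array(c)+L*a*43+W*b*27,zt] for a,b in((1,1),(1,-1),(-1,-1),(-1,1))])
out=[]
for n,cm,(u,v),ctr in(("s7","scene",(320,180),(502.85,-123.2)),("t7","top",(325,198),(503.1,-118.4)),("s0","scene",(320,180),(504.4,-122.6)),("t0","top",(325,198),(505.6,-117.9))):
  z=np.load(f"pics/{dict(s0='scene0',t0='top0').get(n,n)}.npz");P=unproj(cm,z["d"])
  s=proj(cm,[np.r_[ctr,100 if '7' in n else 68]])[0].round().astype(int);print(n,s,np.median(P[s[1]-3:s[1]+4,s[0]-3:s[0]+4].reshape(-1,3),0).round(1))
  c=z["im"][v-22:v+22,u-25:u+25];a=np.ascontiguousarray(cv2.resize(c,None,fx=8,fy=8,interpolation=cv2.INTER_CUBIC)[:,:,::-1])
  for h,col in((36,(255,0,0)),(68,(0,0,255)),(100,(0,255,0))):
    if '0' in n and h==100:continue
    q=((edges(cm,ctr,h)-[u-25,v-22]+.5)*8).round().astype(int)
    cv2.polylines(a,[q],True,col,1)
  out.append(a)
cv2.imwrite("pics/e7.png",np.vstack([np.hstack(out[:2]),np.hstack(out[2:])])[:,:])
```

```text
s7 [321 172] [ 504.3 -123.8  100.7]
t7 [329 197] [ 503.3 -120.2  100.7]
s0 [320 179] [ 502.9 -123.3   68.9]
t0 [327 198] [ 505.1 -117.9   68.1]
```

View pics/e7.png

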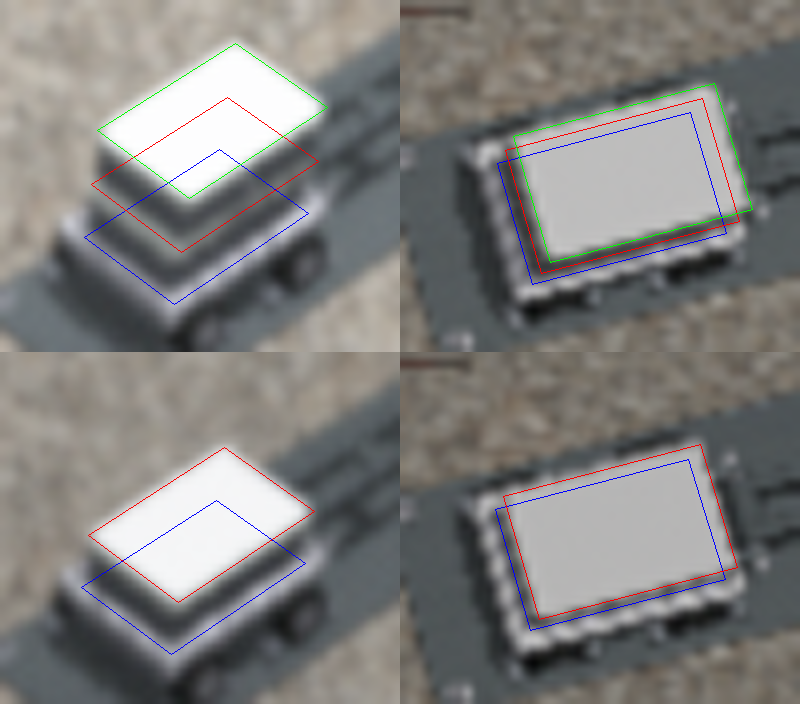

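>>> servo_tool(deltas=[[85,0.5,-0.8,30,0],[85,0.5,-0.7,25,-0.2],[85,0.5,0,16,-0.2],[85,0,0,0,0],[85,0,0,0,0]])

```text
clock: 10.0
tcp_pos: [470.3, 355.8, 8.7]
tool_rot: [[0.048, 0.999, 0.001], [0.999, -0.048, 0.0], [0.0, 0.001, -1.0]]
force: [0.6, 0.4, 0.7]
grip_width: 84.7
```

Run:
```python
from h import *
st()
a,_=grab("scene","s8");st()
c=a[200:290,140:260];cv2.imwrite("pics/s8c.png",cv2.resize(c,None,fx=6,fy=6,interpolation=cv2.INTER_CUBIC)[:,:,::-1])
```

```text
t 10.0 p [470.3 355.8   8.7] jaw -2.75 tilt [0.0006 0.0001] F [0.6 0.4 0.7] w 84.7 q [-0.07  0.52 -0.77  1.8   0.43  0.99 -1.06]
t 10.05 p [470.6 356.4   9.3] jaw -2.73 tilt [0.0016 0.0008] F [0.4 0.8 0. ] w 85.1 q [-0.07  0.52 -0.77  1.8   0.43  0.99 -1.06]
```

View pics/s8c.png

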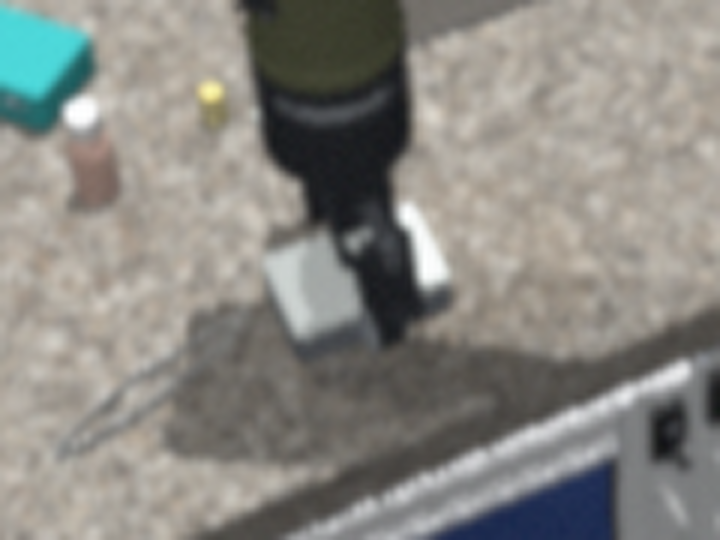

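The fingers straddle the second white case at crop (360,280), centred along it. I'm shifting slightly and closing.

>>> servo_tool(deltas=[[60,0,-0.5,2,0],[45,0,0,0,0],[45,0,0,0,0],[45,0,0,0,0],[45,0,0,0,0]])

```text
clock: 10.55
tcp_pos: [469.9, 356.8, 7.2]
tool_rot: [[0.047, 0.999, 0.002], [0.999, -0.047, 0.001], [0.001, 0.002, -1.0]]
force: [0.8, -1.0, 6.7]
grip_width: 53.1
```

>>> servo_tool(deltas=[[45,0,0,0,0]])

```text
clock: 10.65
tcp_pos: [469.9, 356.8, 7.2]
tool_rot: [[0.047, 0.999, 0.002], [0.999, -0.047, 0.001], [0.001, 0.002, -1.0]]
force: [0.2, -1.0, 6.0]
grip_width: 52.9
```

Run:
```python
from h import *
st()
p,a=plan((490,250,175),-2.7,f=45)
p,a=plan((505.5,-120.5,150),12.35,f=45,p=p,a=a,step=42)
```

```text
t 10.65 p [469.9 356.8   7.2] jaw -2.69 tilt [0.0018 0.0008] F [ 0.2 -1.   6. ] w 52.9 q [-0.07  0.53 -0.77  1.8   0.43  0.98 -1.06]
[[45, -21.2, 5.0, -33.6, np.float64(0.0)], [45, -21.2, 5.0, -33.6, np.float64(0.0)], [45, -21.2, 5.0, -33.6, np.float64(0.0)], [45, -21.2, 5.0, -33.6, np.float64(0.0)], [45, -21.2, 5.0, -33.6, np.float64(0.0)]]
[[45, -41.0, 3.7, 2.8, np.float64(-1.67)], [45, -41.1, 2.5, 2.8, np.float64(-1.67)], [45, -41.2, 1.3, 2.8, np.float64(-1.67)], [45, -41.2, 0.1, 2.8, np.float64(-1.67)], [45, -41.2, -1.1, 2.8, np.float64(-1.67)]]
[[45, -41.1, -2.3, 2.8, np.float64(-1.67)], [45, -41.0, -3.5, 2.8, np.float64(-1.67)], [45, -40.9, -4.7, 2.8, np.float64(-1.67)], [45, -40.8, -5.9, 2.8, np.float64(-1.67)]]
```

>>> servo_tool(deltas=[[45,0,0,-20,0],[45,-20,5,-35,0],[45,-25,5,-35,0],[45,-30,7,-40,0],[45,-31,8,-38,0]])

```text
clock: 11.15
tcp_pos: [488.2, 248.7, 174.5]
tool_rot: [[0.045, 0.999, -0.001], [0.999, -0.045, -0.0], [-0.0, -0.001, -1.0]]
force: [0.2, -0.8, -1.1]
grip_width: 52.9
```

>>> servo_tool(deltas=[[45,-41,3.7,2.8,-1.67],[45,-41.1,2.5,2.8,-1.67],[45,-41.2,1.3,2.8,-1.67],[45,-41.2,0,2.8,-1.67],[45,-41.2,-1.1,2.8,-1.67]])

```text
clock: 11.65
tcp_pos: [497.1, 42.0, 159.3]
tool_rot: [[-0.1, 0.995, -0.001], [0.995, 0.1, -0.001], [-0.001, -0.001, -1.0]]
force: [1.5, -0.0, -2.3]
grip_width: 52.9
```

>>> servo_tool(deltas=[[45,-41.1,-2.3,2.8,-1.67],[45,-41,-3.5,2.8,-1.67],[45,-40.9,-4.7,2.8,-1.67],[45,-39.6,-5.9,2.8,-1.67],[45,0,0,0,0]])

```text
clock: 12.15
tcp_pos: [503.1, -126.9, 147.3]
tool_rot: [[-0.205, 0.979, -0.002], [0.979, 0.205, -0.002], [-0.002, -0.003, -1.0]]
force: [-0.5, 0.3, -2.1]
grip_width: 53.2
```

>>> servo_tool(deltas=[[45,0,0,0,0],[45,0,0,0,0]])

```text
clock: 12.35
tcp_pos: [504.5, -118.1, 148.3]
tool_rot: [[-0.215, 0.977, -0.001], [0.977, 0.215, 0.001], [0.001, -0.0, -1.0]]
force: [-0.4, 0.1, -2.6]
grip_width: 52.8
```

Run:
```python
from h import *
st()
a,_=grab("scene","s9");st()
plan((505.6,-119.3,113),12.35,f=45,step=20)
```

```text
t 12.35 p [ 504.5 -118.1  148.3] jaw 12.44 tilt [-0.0006  0.0008] F [-0.4  0.1 -2.6] w 52.8 q [ 0.76  0.14 -0.63  1.86  0.09  1.16  0.32]
t 12.4 p [ 504.6 -117.9  148.4] jaw 12.49 tilt [-0.0003  0.0005] F [ 0.8  0.5 -2.2] w 53.1 q [ 0.76  0.14 -0.63  1.86  0.09  1.16  0.32]
[[45, -0.8, 0.3, 17.7, np.float64(0.07)], [45, -0.8, 0.3, 17.7, np.float64(0.07)]]
```

>>> servo_tool(deltas=[[45,-0.6,0.4,18,0],[45,-0.6,0.4,15,0],[45,0,0,0,0],[45,0,0,0,0],[45,0,0,0,0]])

```text
clock: 12.9
tcp_pos: [506.2, -120.4, 116.1]
tool_rot: [[-0.214, 0.977, 0.001], [0.977, 0.214, -0.0], [-0.0, 0.001, -1.0]]
force: [0.4, -0.2, -1.0]
grip_width: 52.8
```

Run:
```python
from h import *
st()
def edges(n,c,zt,yaw=102.3):
    y=np.radians(yaw);L=np.array([np.cos(y),np.sin(y)]);W=np.array([L[1],-L[0]])
    return proj(n,[np.r_[np.array(c)+L*a*43+W*b*27,zt] for a,b in((1,1),(1,-1),(-1,-1),(-1,1))])
out=[];zz=manip.get_state()["tcp_pos"][2]-7.2+32
for n,cm,(u,v),ctr in(("s10","scene",(322,175),(503.4,-122.9)),("t10","top",(325,198),(503.7,-118.2))):
  im,_=grab(cm,n);st()
  c=im[v-28:v+28,u-25:u+25];a=np.ascontiguousarray(cv2.resize(c,None,fx=8,fy=8,interpolation=cv2.INTER_CUBIC)[:,:,::-1])
  for h,col in((68,(255,0,0)),(100,(0,0,255)),(zz,(0,255,0))):
    q=((edges(cm,ctr,h)-[u-25,v-28]+.5)*8).round().astype(int)
    cv2.polylines(a,[q],True,col,1)
  out.append(a)
cv2.imwrite("pics/e10.png",np.hstack(out))
```

```text
t 12.9 p [ 506.2 -120.4  116.1] jaw 12.38 tilt [ 0.0008 -0.0003] F [ 0.4 -0.2 -1. ] w 52.8 q [ 0.76  0.18 -0.62  1.89  0.12  1.1   0.3 ]
t 12.95 p [ 506.3 -120.6  116.2] jaw 12.37 tilt [ 0.0011 -0.0005] F [ 0.4  0.8 -1.3] w 52.7 q [ 0.76  0.18 -0.62  1.89  0.12  1.1   0.3 ]
t 13.0 p [ 506.2 -120.7  116.2] jaw 12.36 tilt [ 0.0011 -0.0005] F [-0.5  0.  -1.4] w 52.6 q [ 0.76  0.18 -0.62  1.89  0.12  1.1   0.3 ]
```

View pics/e10.png

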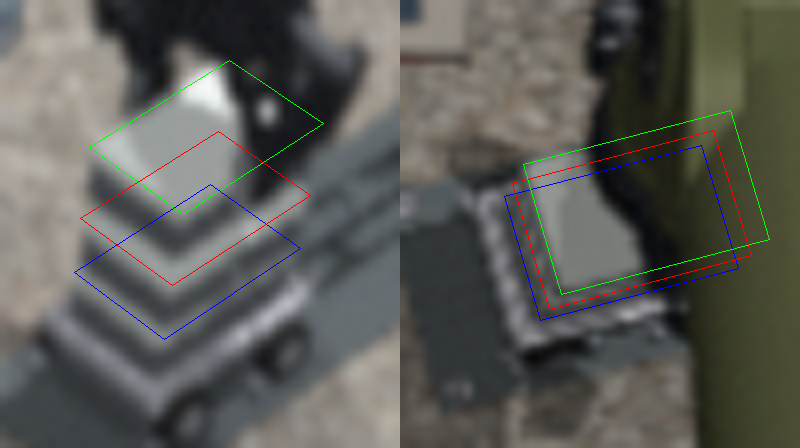

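```bash
cat >> h.py <<'E'
def edgefit(cm,im,ctr,z,yaw,which,span,rng=9):
    """offset (mm, outward +) of observed lid edge from predicted edge. which: 'nx' (-width side) or 'py' (+length end)"""
    from scipy.ndimage import map_coordinates
    y=np.radians(yaw);L=np.array([np.cos(y),np.sin(y)]);W=np.array([L[1],-L[0]])
    nrm,base,al=( -W,np.array(ctr)-W*27,L) if which=='nx' else (L,np.array(ctr)+L*43,W)
    g=im.astype(float).mean(2);s=np.arange(-rng,rng+.1,.25)
    prof=np.zeros(len(s));N=0
    for a in np.linspace(*span,15):
        pts=np.c_[base+al*a+s[:,None]*nrm,np.full(len(s),z)]
        q=proj(cm,pts);prof+=map_coordinates(g,[q[:,1],q[:,0]],order=1);N+=1
    prof/=N;gr=np.gradient(prof);i=np.argmin(gr)
    w=np.clip(-gr[max(0,i-10):i+11],0,None);return float((w*s[max(0,i-10):i+11]).sum()/w.sum()),prof[::6].round()
E
python3 - <<'E'
from h import *
# reference: case2 alone (t7/s7), then held (10)
for n,cm,c,z in(("s7","scene",(502.85,-123.2),100),("t7","top",(503.1,-118.4),100),("s10","scene",(502.85,-123.2),141),("t10","top",(503.1,-118.4),141),("s6","scene",(502.85,-123.2),106.3),("t6","top",(503.1,-118.4),106.3)):
    im=np.load(f"pics/{n}.npz")["im"]
    print(n,"nx",edgefit(cm,im,c,z,102.3,'nx',(18,38)),"py",edgefit(cm,im,c,z,102.3,'py',(-22,8)))
E
```

```text
s7 nx (2.7722174046715073, array([253., 253., 252., 250., 246., 237., 221., 197., 169., 142., 118.,
       100.,  89.])) py (3.2932797467438815, array([253., 253., 252., 250., 246., 238., 224., 205., 181., 156., 133.,
       113.,  98.]))
t7 nx (-0.43890470729221737, array([190., 190., 190., 187., 180., 158., 120.,  87.,  79.,  89., 112.,
       135., 153.])) py (0.9205335041992355, array([189., 190., 190., 189., 183., 168., 142., 113.,  88.,  72.,  66.,
        71.,  87.]))
s10 nx (3.182253626734482, array([157., 157., 156., 154., 150., 144., 135., 123., 111.,  99.,  88.,
        81.,  78.])) py (5.265675276399062, array([164., 166., 169., 170., 169., 165., 159., 150., 139., 127., 114.,
       101.,  90.]))
t10 nx (-1.8869904078802089, array([121., 121., 120., 116., 108.,  95.,  84.,  82.,  85.,  80.,  70.,
        69.,  81.])) py (-0.5383552259065155, array([123., 126., 129., 131., 128., 116.,  99.,  86.,  82.,  84.,  82.,
        76.,  72.]))
s6 nx (3.785909107432565, array([156., 156., 156., 155., 153., 149., 143., 134., 123., 111.,  99.,
        89.,  83.])) py (6.7473220623363614, array([161., 164., 168., 170., 172., 170., 167., 160., 150., 138., 125.,
       112.,  99.]))
t6 nx (-0.8087514280305478, array([121., 121., 121., 119., 112.,  98.,  80.,  67.,  65.,  73.,  85.,
        93.,  96.])) py (0.5890827447853961, array([124., 128., 132., 135., 135., 128., 113.,  94.,  80.,  72.,  67.,
        67.,  77.]))
```

>>> servo_tool(deltas=[[45,1.5,0,5,0],[45,0,0,2.5,0],[45,0,0,1,0],[45,0,0,0,0],[45,0,0,0,0]])

```text
clock: 13.5
tcp_pos: [505.3, -119.0, 107.2]
tool_rot: [[-0.214, 0.977, -0.0], [0.977, 0.214, 0.0], [0.0, -0.0, -1.0]]
force: [-2.1, 0.1, 2.2]
grip_width: 53.0
```

Run:
```python
from h import *
st()
for n,cm,c in(("s11","scene",(502.85,-123.2)),("t11","top",(503.1,-118.4))):
    im,_=grab(cm,n);z=manip.get_state()["tcp_pos"][2]-7.2+32
    print(n,"nx",edgefit(cm,im,c,z,102.3,'nx',(18,38))[0],"py",edgefit(cm,im,c,z,102.3,'py',(-22,8))[0])
st()
```

```text
t 13.5 p [ 505.3 -119.   107.2] jaw 12.36 tilt [-0.0002  0.    ] F [-2.1  0.1  2.2] w 53.0 q [ 0.75  0.19 -0.62  1.9   0.13  1.08  0.29]
s11 nx 3.701439582478632 py 6.519451670082872
t11 nx -1.115186522216805 py 1.8336329842750876
t 13.6 p [ 505.3 -119.   107.2] jaw 12.36 tilt [-0.0002  0.0001] F [-2.8  1.1  2.5] w 52.9 q [ 0.75  0.19 -0.62  1.9   0.13  1.08  0.29]
```

>>> servo_tool(deltas=[[60,0,0,0,0],[70,0,0,0,0],[85,0,0,0,0],[85,0,0,-25,0],[85,0,0,-40,0]])

```text
clock: 14.1
tcp_pos: [503.4, -118.9, 170.3]
tool_rot: [[-0.214, 0.977, -0.005], [0.977, 0.214, 0.002], [0.003, -0.005, -1.0]]
force: [0.5, 0.2, -0.7]
grip_width: 85.0
```

Run:
```python
from h import *
st()
p,a=plan((500,-250,175),12.35)
```

```text
t 14.1 p [ 503.4 -118.9  170.3] jaw 12.35 tilt [-0.0052  0.0022] F [ 0.5  0.2 -0.7] w 85.0 q [ 0.77  0.12 -0.63  1.83  0.08  1.21  0.34]
[[85, -42.4, -10.4, -1.6, np.float64(0.0)], [85, -42.4, -10.4, -1.6, np.float64(0.0)], [85, -42.4, -10.4, -1.6, np.float64(0.0)]]
```

>>> servo_tool(deltas=[[85,45,5,-10,0],[85,45,5,-5,0],[85,45,5,0,0],[85,45,5,0,0],[85,45,5,0,0]])

```text
clock: 14.6
tcp_pos: [481.5, 107.4, 187.3]
tool_rot: [[-0.213, 0.977, 0.001], [0.977, 0.213, -0.001], [-0.001, 0.001, -1.0]]
force: [-0.2, 1.0, -0.4]
grip_width: 84.9
```

>>> servo_tool(deltas=[[85,40,0,0,0],[85,0,0,0,0]])

```text
clock: 14.8
tcp_pos: [471.3, 151.9, 187.6]
tool_rot: [[-0.224, 0.975, 0.001], [0.975, 0.224, 0.003], [0.002, 0.001, -1.0]]
force: [0.1, 0.2, 0.3]
grip_width: 84.9
```

Run:
```python
from h import *
st()
a,_=grab("scene","s12");b,_=grab("top","t12");st()
lid("top",b,(325,192),132);lid("scene",a,(323,164),132)
im=np.hstack([cv2.resize(x,None,fx=6,fy=6,interpolation=cv2.INTER_CUBIC) for x in(a[135:215,285:350],b[160:240,295:360])])
cv2.imwrite("pics/s12c.png",im[:,:,::-1])
im=np.hstack([cv2.resize(x,None,fx=8,fy=8,interpolation=cv2.INTER_CUBIC) for x in(a[130:190,335:385],b[165:225,360:410])])
cv2.imwrite("pics/s12d.png",im[:,:,::-1])
```

```text
t 14.8 p [471.3 151.9 187.6] jaw 12.94 tilt [0.0008 0.0026] F [0.1 0.2 0.3] w 84.9 q [ 0.49  0.07 -0.87  1.86  0.05  1.24 -0.18]
t 14.9 p [473.  145.7 187. ] jaw 12.5 tilt [ 0.0004 -0.0006] F [ 0.9 -1.6 -0.9] w 85.3 q [ 0.49  0.07 -0.87  1.86  0.06  1.24 -0.17]
top (325, 192) rect 503.4 -117.2 cent [ 503.3 -117.1] size 85.5 53.5 yaw 102.3 102.6 lvl 186.0087
scene (323, 164) rect 503.5 -122.4 cent [ 503.1 -122.1] size 92.8 60.8 yaw 102.5 103.5 lvl 252.0
```

View pics/s12c.png

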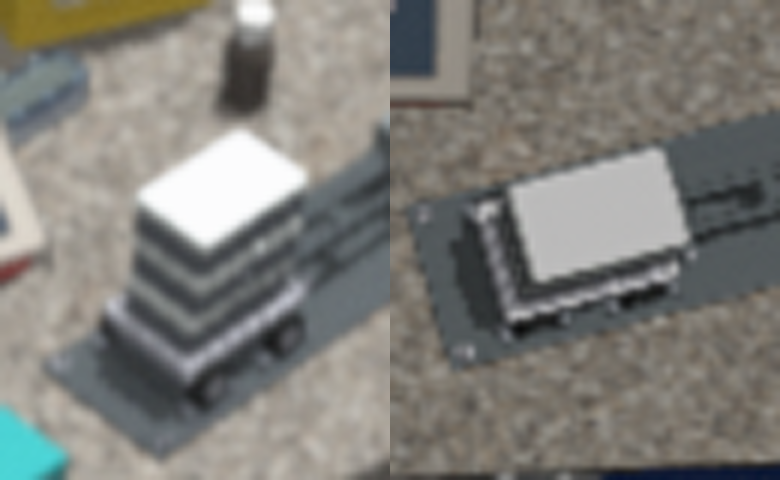

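View pics/s12d.png

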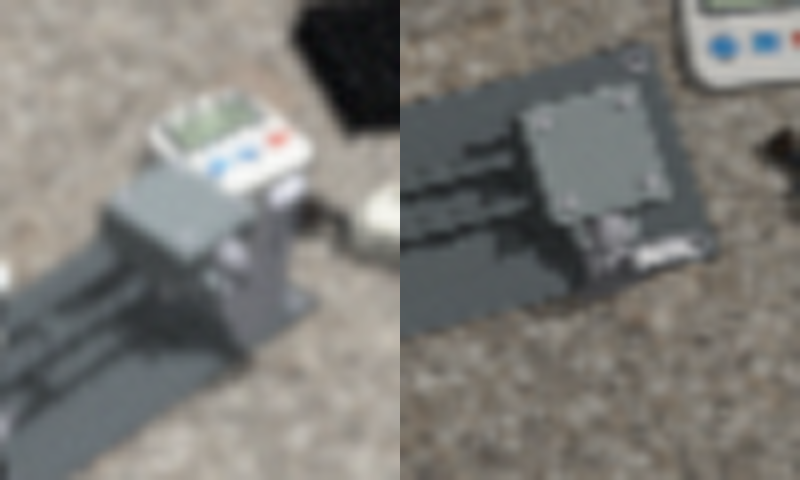

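Run:
```python
from h import *
z=np.load("pics/t12.npz");b=z["im"]
c=b[160:230,290:410];cv2.imwrite("pics/p.png",cv2.resize(c,None,fx=6.6,fy=6.6,interpolation=cv2.INTER_CUBIC)[:,:,::-1])
a=np.load("pics/s12.npz")["im"]
c=a[135:185,335:385];cv2.imwrite("pics/p2.png",cv2.resize(c,None,fx=12,fy=12,interpolation=cv2.INTER_CUBIC)[:,:,::-1])
for cm,n in(("top","t12"),("scene","s12")):
    P=unproj(cm,np.load(f"pics/{n}.npz")["d"])
    q=P.reshape(-1,3)
    # coupler top points: z 58..70 near, tab: z>80
    near=(abs(q[:,0]-530)<90)&(abs(q[:,1]+320)<90)
    for lo,hi in((58,70),(80,115)):
        m=near&(q[:,2]>lo)&(q[:,2]<hi);print(cm,lo,m.sum(),np.median(q[m],0).round(1),q[m].min(0).round(),q[m].max(0).round())
```

```text
top 58 222 [ 545.2 -315.8   63.5] [ 490. -344.   58.] [ 576. -285.   70.]
top 80 29 [ 494.  -322.7  104.7] [ 490. -337.   82.] [ 500. -313.  111.]
scene 58 169 [ 541.3 -318.    65.1] [ 490. -350.   58.] [ 578. -288.   70.]
scene 80 40 [ 494.7 -326.4   98.5] [ 488. -346.   81.] [ 502. -318.  112.]
```

View pics/p.png

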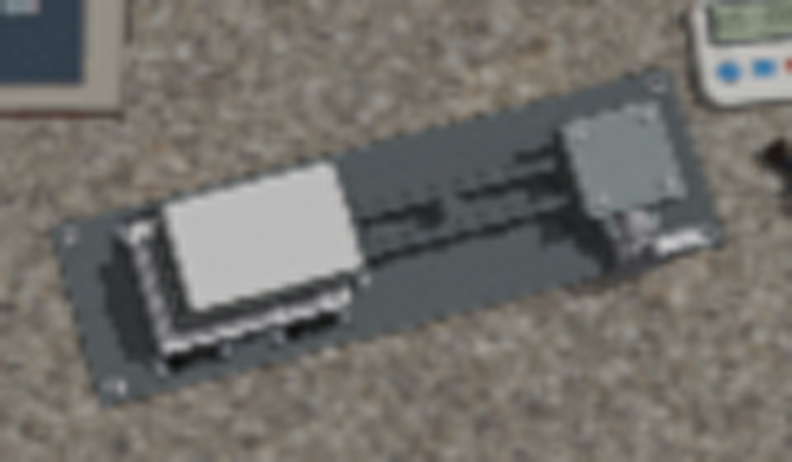

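View pics/p2.png

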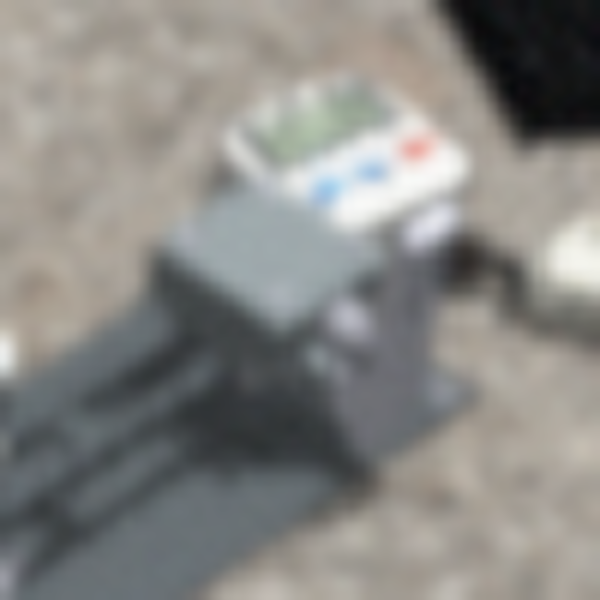

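Run:
```python
from h import *
K,R,t=cam("top");C=-R.T@t
def bp(px,z):
    px=np.array(px,float);r=np.c_[(px[:,0]-K[0,2])/K[0,0],(px[:,1]-K[1,2])/K[1,1],np.ones(len(px))]@R
    return (C+r*((z-C[2])/r[:,2])[:,None])
pl=np.array([(52,232),(665,68),(722,240),(105,408)],float)/6.6-.5+[290,160]
W=bp(pl,4)[:,:2];print(W.round(1))
for i in range(4):
    d=W[(i+1)%4]-W[i];print(round(np.linalg.norm(d),1),round(np.degrees(np.arctan2(d[1],d[0])),1))
co=np.array([(560,130),(655,103),(685,188),(590,215)],float)/6.6-.5+[290,160]
Wc=bp(co,64)[:,:2];print("coupler",Wc.mean(0).round(1))
tb=np.array([(655,243),(708,235)],float)/6.6-.5+[290,160];print("tab top",bp(tb,108).round(1),bp(tb,108).mean(0).round(1))
for y in(102.0,102.5,103):
    a=np.radians(y);L=np.array([np.cos(a),np.sin(a)]);X=np.array([L[1],-L[0]])
    O=np.array([504.3,-118]);print(y,"coupler",(O-202*L).round(1),"tab",(O-202*L-52*X).round(1))
```

```text
[[ 532.2  -24.9]
 [ 606.8 -357.7]
 [ 512.5 -378.4]
 [ 437.7  -47.1]]
341.1 -77.4
96.6 -167.7
339.7 102.7
97.1 13.2
coupler [ 546.9 -313.5]
tab top [[ 495.6 -313.2  108. ]
 [ 498.5 -339.7  108. ]] [ 497.  -326.4  108. ]
102.0 coupler [ 546.3 -315.6] tab [ 495.4 -326.4]
102.5 coupler [ 548.  -315.2] tab [ 497.3 -326.5]
103 coupler [ 549.7 -314.8] tab [ 499.1 -326.5]
```

Run:
```python
from h import *
st()
p,a=plan((497.5,-328.5,185),12.5,f=60,step=45)
```

```text
t 14.9 p [473.  145.7 187. ] jaw 12.5 tilt [ 0.0004 -0.0006] F [ 0.9 -1.6 -0.9] w 85.3 q [ 0.49  0.07 -0.87  1.86  0.06  1.24 -0.17]
[[60, -42.6, -7.2, 0.2, np.float64(-0.0)], [60, -42.6, -7.2, 0.2, np.float64(-0.0)], [60, -42.6, -7.2, 0.2, np.float64(-0.0)], [60, -42.6, -7.2, 0.2, np.float64(-0.0)], [60, -42.6, -7.2, 0.2, np.float64(-0.0)]]
[[60, -42.6, -7.2, 0.2, np.float64(-0.0)], [60, -42.6, -7.2, 0.2, np.float64(-0.0)], [60, -42.6, -7.2, 0.2, np.float64(-0.0)], [60, -42.6, -7.2, 0.2, np.float64(-0.0)], [60, -42.6, -7.2, 0.2, np.float64(-0.0)]]
[[60, -42.6, -7.2, 0.2, np.float64(-0.0)]]
```

>>> servo_tool(deltas=[[85,-42.6,-7.2,-3,0],[85,-42.6,-7.2,0,0],[85,-42.6,-7.2,0,0],[85,-42.6,-7.2,0,0],[85,-42.6,-7.2,0,0]])

```text
clock: 15.4
tcp_pos: [483.0, -74.9, 190.1]
tool_rot: [[-0.21, 0.978, 0.0], [0.978, 0.21, -0.001], [-0.001, 0.0, -1.0]]
force: [0.4, 0.2, -0.6]
grip_width: 85.0
```

>>> servo_tool(deltas=[[85,-42.6,-7.2,0,0],[85,-42.6,-7.2,0,0],[85,-42.6,-7.2,0,0],[70,-42.6,-7.2,0,0],[60,-42.6,-7.2,0,0]])

```text
clock: 15.9
tcp_pos: [492.3, -290.7, 189.7]
tool_rot: [[-0.21, 0.978, -0.001], [0.978, 0.21, -0.001], [-0.001, -0.001, -1.0]]
force: [0.4, 0.3, -0.2]
grip_width: 60.4
```

>>> servo_tool(deltas=[[60,-42.6,-7.2,20,0],[60,0,0,30,0],[60,0,0,10,0],[60,0,0,0,0],[60,0,0,0,0]])

```text
clock: 16.4
tcp_pos: [496.5, -329.2, 131.0]
tool_rot: [[-0.215, 0.977, 0.001], [0.977, 0.215, -0.0], [-0.001, 0.001, -1.0]]
force: [1.3, -0.4, 0.6]
grip_width: 59.9
```

Run:
```python
from h import *
st()
a,_=grab("scene","s13");b,_=grab("top","t13");st()
plan((497.5,-328.5,73),12.5,f=60,step=25)
im=np.hstack([cv2.resize(x,None,fx=6,fy=6,interpolation=cv2.INTER_CUBIC) for x in(a[115:195,330:390],b[150:230,355:415])])
cv2.imwrite("pics/s13c.png",im[:,:,::-1])
```

```text
t 16.4 p [ 496.5 -329.2  131. ] jaw 12.41 tilt [ 0.0008 -0.0005] F [ 1.3 -0.4  0.6] w 59.9 q [ 0.93  0.31 -0.46  1.7   0.15  1.16  0.65]
t 16.5 p [ 497.1 -329.4  131.9] jaw 12.44 tilt [ 0.0022 -0.0018] F [0.1 0.7 0. ] w 60.3 q [ 0.93  0.31 -0.46  1.7   0.15  1.16  0.65]
[[60, 0.3, 0.2, 19.6, np.float64(-0.02)], [60, 0.3, 0.2, 19.6, np.float64(-0.02)], [60, 0.3, 0.2, 19.6, np.float64(-0.02)]]
```

View pics/s13c.png

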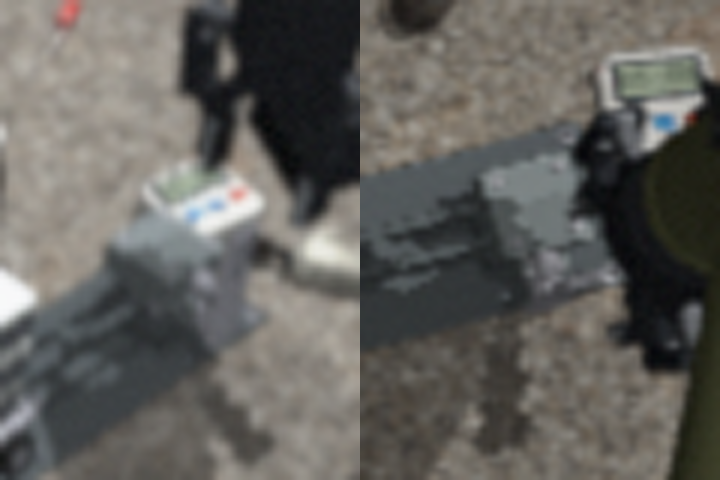

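The tab top (scene crop ~(245,230)) lies below and between the two fingers at (215,160) and (305,210). I'm descending.

>>> servo_tool(deltas=[[60,0.3,0.2,20,0],[60,0.3,0.2,20,0],[60,0,0,15,0],[60,0,0,0,0],[60,0,0,0,0]])

```text
clock: 17.0
tcp_pos: [496.7, -329.1, 75.7]
tool_rot: [[-0.214, 0.977, 0.001], [0.977, 0.214, -0.001], [-0.001, 0.0, -1.0]]
force: [0.4, -0.1, 1.1]
grip_width: 59.9
```

Run:
```python
from h import *
st()
a,_=grab("scene","s14");b,_=grab("top","t14");st()
print((proj("scene",[(497.5,-331,92),(496,-331,75)])-[330,115])*6)
im=np.hstack([cv2.resize(x,None,fx=6,fy=6,interpolation=cv2.INTER_CUBIC) for x in(a[115:195,330:390],b[150:230,355:415])])
cv2.imwrite("pics/s14c.png",im[:,:,::-1])
```

```text
t 17.0 p [ 496.7 -329.1   75.7] jaw 12.37 tilt [ 0.0006 -0.0006] F [ 0.4 -0.1  1.1] w 59.9 q [ 0.92  0.37 -0.45  1.75  0.18  1.06  0.62]
t 17.1 p [ 497.1 -329.4   76.4] jaw 12.36 tilt [ 0.0018 -0.0014] F [ 0.7 -0.3 -0.1] w 60.4 q [ 0.92  0.36 -0.45  1.75  0.18  1.06  0.62]
[[236.98197611 247.4145014 ]
 [233.33770237 270.18751204]]
```

View pics/s14c.png

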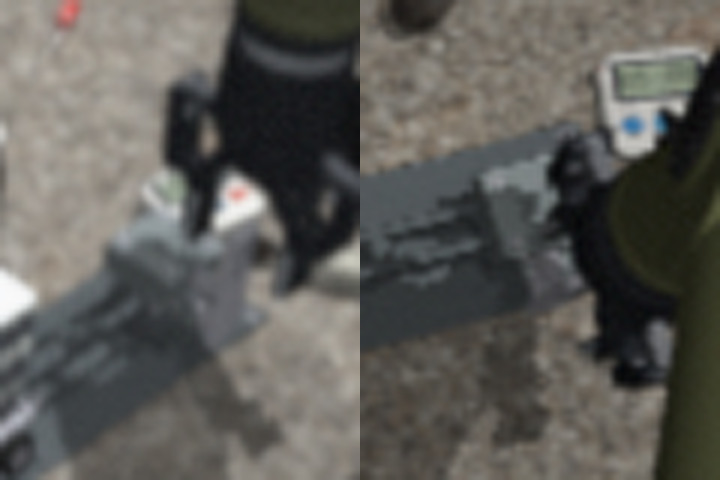

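>>> servo_tool(deltas=[[40,0,0,2,0],[20,0,0,0,0],[2,0,0,0,0],[2,0,0,0,0],[2,0,0,0,0]])

```text
clock: 17.6
tcp_pos: [497.6, -328.8, 73.4]
tool_rot: [[-0.214, 0.977, 0.002], [0.977, 0.214, -0.0], [-0.001, 0.002, -1.0]]
force: [4.1, 0.9, -0.9]
grip_width: 7.4
```

>>> servo_tool(deltas=[[2,0,0,0,0],[2,0,0,0,0],[2,0,0,0,0]])

```text
clock: 17.9
tcp_pos: [496.8, -329.0, 73.3]
tool_rot: [[-0.214, 0.977, 0.001], [0.977, 0.214, -0.0], [-0.001, 0.001, -1.0]]
force: [4.4, 0.4, 0.4]
grip_width: 7.2
```

>>> servo_tool(deltas=[[2,0,-2,0,0],[2,0,-2,0,0],[2,0,-2,0,0],[2,0,0,0,0],[2,0,0,0,0]])

```text
clock: 18.4
tcp_pos: [490.9, -330.3, 73.3]
tool_rot: [[-0.214, 0.977, 0.001], [0.977, 0.214, -0.0], [-0.001, 0.001, -1.0]]
force: [5.8, 0.2, 0.4]
grip_width: 7.2
```

>>> servo_tool(deltas=[[2,0,-2,0,0],[2,0,-2,0,0],[2,0,-1,0,0],[2,0,0,0,0],[2,0,0,0,0]])

```text
clock: 18.9
tcp_pos: [486.4, -331.2, 73.4]
tool_rot: [[-0.214, 0.977, 0.002], [0.977, 0.214, -0.0], [-0.001, 0.002, -1.0]]
force: [6.6, 0.8, 0.0]
grip_width: 7.6
```

Run:
```python
from h import *
f=[]
for i in range(6):
    im,_=manip.read_camera("scene");s=manip.get_state();f.append(s["force"])
print(np.mean(f,0),np.std(f,0))
cv2.imwrite("pics/s15c.png",cv2.resize(im[115:195,330:400],None,fx=7,fy=7,interpolation=cv2.INTER_CUBIC)[:,:,::-1]);st()
```

```text
[ 6.66979461  0.33131871 -0.41525411] [0.35467922 0.48968798 0.30903144]
t 19.2 p [ 486.5 -331.2   73.4] jaw 12.36 tilt [ 0.002  -0.0003] F [ 6.4  1.4 -0.9] w 6.9 q [ 0.93  0.35 -0.45  1.77  0.17  1.05  0.64]
```

View pics/s15c.png

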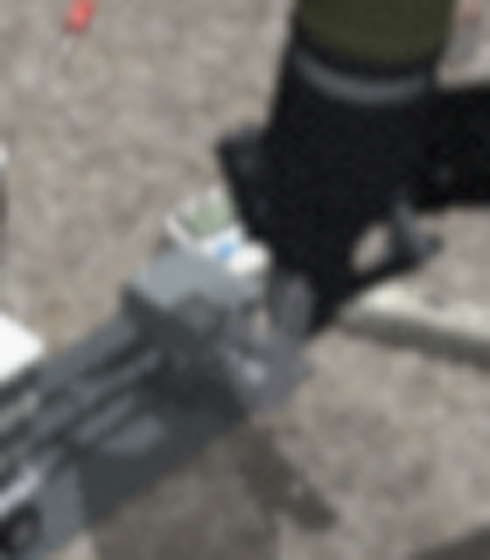

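>>> servo_tool(deltas=[[2,1.5,0,-3.5,0],[2,1.6,0,-3.4,0],[2,1.7,0,-3.4,0],[2,1.7,0,-3.4,0],[2,0,0,0,0]])

```text
clock: 19.7
tcp_pos: [484.7, -325.4, 86.6]
tool_rot: [[-0.214, 0.977, 0.002], [0.977, 0.214, -0.001], [-0.002, 0.001, -1.0]]
force: [6.0, -1.0, -4.5]
grip_width: 7.2
```

Run:
```python
from h import *
st();im,_=grab("scene","s16");print(manip.get_state()["wrist_torque"]);st()
cv2.imwrite("pics/s16c.png",cv2.resize(im[115:195,330:400],None,fx=7,fy=7,interpolation=cv2.INTER_CUBIC)[:,:,::-1])
```

```text
t 19.7 p [ 484.7 -325.4   86.6] jaw 12.38 tilt [ 0.0017 -0.0014] F [ 6.  -1.  -4.5] w 7.2 q [ 0.93  0.33 -0.45  1.77  0.16  1.07  0.64]
[-0.65757654 -1.43754525 -0.09091987]
t 19.75 p [ 484.7 -325.5   86.5] jaw 12.37 tilt [ 0.0017 -0.0013] F [ 6.8 -1.1 -3.8] w 7.0 q [ 0.93  0.33 -0.45  1.77  0.16  1.07  0.64]
```

View pics/s16c.png

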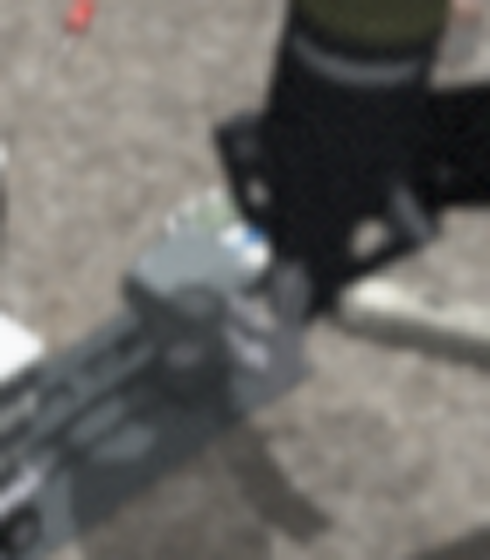

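The tongue is coming up: the coupler roof is tilting and the load is only ~4 N down. I'm continuing along the arc.

>>> servo_tool(deltas=[[2,1.9,0,-3.3,0],[2,1.9,0,-3.3,0],[2,2,0,-3.2,0],[2,2,0,-3.2,0],[2,0,0,0,0]])

```text
clock: 20.25
tcp_pos: [483.1, -318.0, 99.7]
tool_rot: [[-0.214, 0.977, 0.002], [0.977, 0.214, -0.002], [-0.002, 0.002, -1.0]]
force: [6.6, -0.3, -5.1]
grip_width: 7.2
```

>>> servo_tool(deltas=[[2,2.2,0,-3.1,0],[2,2.2,0,-3.1,0],[2,2.3,0,-3,0],[2,2.4,0,-2.9,0],[2,0,0,0,0]])

```text
clock: 20.75
tcp_pos: [481.3, -309.4, 112.0]
tool_rot: [[-0.214, 0.977, 0.002], [0.977, 0.214, -0.002], [-0.003, 0.002, -1.0]]
force: [5.9, -1.6, -4.3]
grip_width: 7.4
```

>>> servo_tool(deltas=[[2,2.5,0,-2.9,0],[2,2.5,0,-2.8,0],[2,2.6,0,-2.8,0],[2,2.6,0,-2.7,0],[2,0,0,0,0]])

```text
clock: 21.25
tcp_pos: [479.1, -299.7, 123.3]
tool_rot: [[-0.214, 0.977, 0.003], [0.977, 0.214, -0.003], [-0.003, 0.002, -1.0]]
force: [7.5, -3.0, -3.9]
grip_width: 7.1
```

Run:
```python
from h import *
st();a,_=grab("scene","s17");b,d=grab("top","t17");print(manip.get_state()["wrist_torque"]);st()
im=np.hstack([cv2.resize(x,None,fx=5,fy=5,interpolation=cv2.INTER_CUBIC) for x in(a[115:205,295:375],b[150:240,320:400])])
cv2.imwrite("pics/s17c.png",im[:,:,::-1])
```

```text
t 21.25 p [ 479.1 -299.7  123.3] jaw 12.36 tilt [ 0.0025 -0.0028] F [ 7.5 -3.  -3.9] w 7.1 q [ 0.93  0.25 -0.47  1.79  0.13  1.13  0.63]
[-0.85936339 -1.48420021 -0.01163588]
t 21.35 p [ 479.1 -299.9  123.2] jaw 12.34 tilt [ 0.0024 -0.0026] F [ 7.2 -1.9 -3.2] w 7.1 q [ 0.93  0.25 -0.47  1.79  0.13  1.13  0.63]
```

View pics/s17c.png

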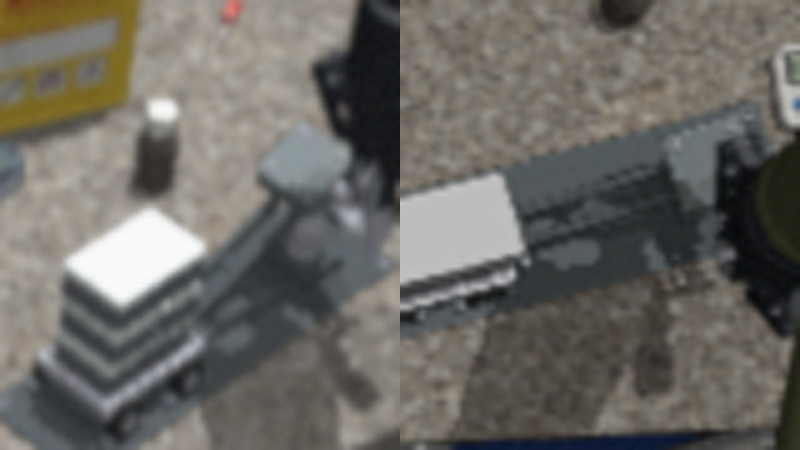

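The picture shows the tongue raised, with the ball exposed at (305,240) and the stack at (135,300) square. I'm measuring the coupler roof height by depth.

>>> servo_tool(deltas=[[2,0,0,0,0],[2,0,0,0,0],[2,0,0,0,0],[2,0,0,0,0],[2,0,0,0,0]])

```text
clock: 21.85
tcp_pos: [479.1, -299.9, 123.1]
tool_rot: [[-0.214, 0.977, 0.002], [0.977, 0.214, -0.002], [-0.003, 0.002, -1.0]]
force: [6.9, -1.0, -3.0]
grip_width: 7.0
```

Run:
```python
from h import *
st()
a,d=grab("scene","s18");P=unproj("scene",d)
# roof patch: crop (305,155)/5 -> px
for u,v in((355,147),(352,147),(358,148),(355,144)):print(u,v,a[v,u],P[v,u].round(1))
q=P[138:156,345:366].reshape(-1,3);q=q[(q[:,2]>95)&(q[:,2]<135)&(q[:,0]>500)]
L=np.array([np.cos(np.radians(102.5)),np.sin(np.radians(102.5))])
s=(q[:,:2]-[504.3,-122])@L
A=np.c_[s,np.ones(len(s))]
c=np.polyfit(s,q[:,2],1);print(len(s),"slope->angle",np.arctan(-c[0]),"median s,z",np.median(s),np.median(q[:,2]))
# hinge dist at 's': theta solve roof: z=34+(r)sin+30cos ; horizontal r cos-30 sin = -62-s
from scipy.optimize import fsolve
h=-62-np.median(s);zz=np.median(q[:,2])-34
r=np.sqrt(max(h*h+zz*zz-900,0));print("r",r,"theta",np.arctan2(zz,h)-np.arctan2(30,r))
b,_=grab("top","t18");lid("top",b,(325,192),132);lid("scene",a,(323,164),132);st()
```

```text
t 21.85 p [ 479.1 -299.9  123.1] jaw 12.34 tilt [ 0.0024 -0.0024] F [ 6.9 -1.  -3. ] w 7.0 q [ 0.93  0.25 -0.47  1.79  0.13  1.13  0.63]
355 147 [143 153 156] [ 543.9 -297.   114.2]
352 147 [143 154 157] [ 550.4 -288.8  112.5]
358 148 [135 146 148] [ 533.6 -302.3  115. ]
355 144 [144 154 157] [ 556.3 -306.2  115.5]
217 slope->angle 0.3744020562159297 median s,z -179.4196075497042 113.10211432757697
r 138.36368283700608 theta 0.379320682577295
top (325, 192) rect 503.4 -117.2 cent [ 503.3 -117.1] size 85.6 53.6 yaw 102.4 102.6 lvl 187.95343
scene (323, 164) rect 503.3 -122.4 cent [ 502.9 -122. ] size 91.4 58.8 yaw 102.3 103.7 lvl 248.97304
t 21.95 p [ 479.1 -299.9  123.1] jaw 12.34 tilt [ 0.0024 -0.0024] F [ 7.  -1.5 -3.7] w 7.2 q [ 0.93  0.25 -0.47  1.79  0.13  1.13  0.63]
```

View pics/s18.png

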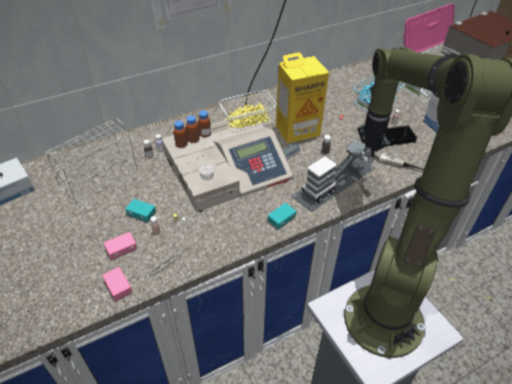

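Run:
```python
from h import *
print(manip.close_job());st()
```

```text
the job is handed in; nothing more can be done
None
the job is handed in; nothing more can be done
```

I stacked both white slide cases on the carriage's case, pulled the latch clear, and lifted the tongue off the ball. I handed in at about 22 s of the 64 s allowed, with the gripper still holding the tongue raised; no verdict is reported on hand-in.

- **Stack:** the top case is within about 1 mm of the middle one. The column is about 1–2 mm off the base case across its width, and the yaws agree within 0.3°. It did not shift during the lift.
- **Latch:** the spring force read about 6.6 N, which puts the travel near 13 mm, past the 9 mm where the pawl clears. That figure comes from force alone, with an uncertainty of a couple of mm.
- **Tongue:** depth readings of the coupler's roof gave about 0.38 rad, so the mouth is about 34 mm above the ball top against the 25 mm required. The pose was steady over the last 0.7 s, with forces of 7 N or less.
- **Disagreements:** the two cameras differed by about 5 mm in world y throughout, so I relied on relative measurements and the mean of the two. The first base-case reading in the top view was about 1 mm too wide, because the bright tray rim blended into it.
- **Other things:** I did not touch the look-alikes or bystanders, and they look unmoved in the last picture.

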